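Tip the fairing bolts from their flip-top box into the washing basket

TASK

Get the loose fairing bolts ready for washing: pick up the blue flip-top box, hold it low over the wire washing basket and turn it upside down so that its lid swings open and all four bolts drop into the basket. Then stand the empty box back upright on the table, clear of the basket, with its lid shut, and swing the basket's mesh lid shut over the bolts. Leave the glass jar, the mixing cup and the black paint bottle where they stand.

Things in the scene. Friction and masses are not known exactly. Their poses are not given: they have to be found in the camera images.
- flip_box_center (a point): Centre, 20 mm above the underside, of the loose blue plastic flip-top box: 84 mm long (x), 56 mm wide (y), 40 mm high, 0.15 kg with its bolts. Grip the flat upright long sides, 56 mm apart; the lid lies recessed between them. The ends slope outwards inside (66 mm at the floor, 82 mm at the mouth). x points from hinge to thumb tab, away from the robot at the start (yaw -0.45 to 0.25 rad); z up.
- flip_lid (a joint): Clear, blue-rimmed lid of the flip-top box, hinged at the box's -x end 38 mm above its underside: 0 shut, 1.35 rad fully open. No catch: by its weight it stays shut while the box is upright, hangs open when the box is turned over and falls shut when it is righted. 84 mm long plus an 8 mm thumb tab: leave it room to hang.
- wash_basket: Rectangular stainless wire-mesh basket, fixed on the table: 90 mm in x, 120 mm in y, rim 44 mm high; a small loop sticks out 12 mm at each y end. Origin: middle of its footprint, on the table. x points to the hinge of its lid, which is on the right-hand side as the robot sees it (yaw -1.9 to -1.3 rad).
- basket_in (a point): Middle of the basket's inner floor, 7 mm above the table.
- basket_lid (a joint): Flat mesh lid of the basket, hinged along the +x rim (48 mm from the basket's middle, 46 mm above the table): 0 shut on the rim, 1.9 to 2.06 rad at the start (standing open, leaning outwards, to the right), 2.1 rad its stop. Friction holds it where it stands near upright; pushed over towards the basket it drops shut by itself below about 1 rad.
- basket_lid_edge (a point): Middle of the basket lid's free edge, 94 mm from its hinge (the top edge while the lid stands open; the lid is 120 mm wide there). A wire finger loop, 32 mm wide, sticks out 14 mm beyond this edge.
- bolt0_mid (a point): Middle of one of four alike steel flange bolts, 29 mm long, flange 15 mm across, shank 6 mm, 11 g. They lie loose in the flip-top box at the start.
- bolt1_mid (a point): Middle of one of four alike steel flange bolts, 29 mm long, flange 15 mm across, shank 6 mm, 11 g. They lie loose in the flip-top box at the start.
- bolt2_mid (a point): Middle of one of four alike steel flange bolts, 29 mm long, flange 15 mm across, shank 6 mm, 11 g. They lie loose in the flip-top box at the start.
- bolt3_mid (a point): Middle of one of four alike steel flange bolts, 29 mm long, flange 15 mm across, shank 6 mm, 11 g. They lie loose in the flip-top box at the start.
- spray_screen: Fixed folding screen, 260 mm high, standing left of the flip-top box; its right-hand front edge is 50 mm nearer the robot and 145 mm to the right (-y) of this origin, which lies on the table. Keep the arm clear of it.
- air_hose: Fixed black air hose lying across the table, up to 25 mm high where it passes between the robot and the flip-top box, 5 to 70 mm short of the box.
- siphon_jar: Bystander: small clear glass jar with a grey lid and a beige spout, 34 mm across, 72 mm high. Origin: middle of its underside.
- mix_cup: Bystander: small whitish plastic mixing cup, 60 mm across, 42 mm high. Origin: middle of its underside.
- paint_black: Bystander: black paint bottle with a white pointed nozzle cap, 35 mm across, 100 mm high. Origin: middle of its underside.

How it is judged:
By the outcome, as a careful person would: the job done as asked, in the order asked, and still so for the second after the job is handed in, with the robot touching nothing.
It also fails if it takes over 72 s, if anything falls off the work surface, if the arm or the gripper's body presses on something with over 40 N, if the wrist force passes 120 N, or if a joint passes its speed limit or range.

ROBOT

A 6-joint arm with a two-finger parallel gripper is mounted at the origin on a cart in front of the work surface, level with it; the furniture and walls round the work are solid. World frame = base frame: x ahead of the robot, y to its left, z up, the work surface at z = 0. Lengths are in m, angles in degrees, forces in N, time in s.
With the tool pointing down it reaches from about 0.375 to 0.925 m from the base axis. Payload 5.7 kg.
Tool frame: the origin (TCP) lies at the very end of the fingers, on their centre line; the grasp point (between the pads) lies 19 mm behind it; z points along the fingers, x is the direction in which the jaws open and shut, and the axes are right-handed (so a half turn about z gives the same grasp; the last joint's range is limited). The gripper opens to 88 mm and grips with 3 to 60 N. Pads are 20 mm wide; open, the fingers measure 115 mm over their backs; the gripper's body (75 mm by 178 mm) begins 61 mm behind the grasp point.
Start: joints at [60.842, 20.558, 86.54, -0, 72.909, -6.595], TCP at [0.23, 0.554, 0.223] pointing down, gripper open.
Joint ranges: [-170.27, 170.27], [-57.76, 135], [12.27, 136.19], [-55.21, 235.2], [11.17, 155.16], [-170.74, 170.74]. Speed limits (degrees/s): [136.94, 136.94, 180, 180, 180, 180].

INTERFACE

Orientations are given as [roll, pitch, yaw] about the fixed x, y, z axes, in that order (R = Rz(yaw) Ry(pitch) Rx(roll)).
In Python, from workcell import arm gives the robot as it stands.
- The arm moves only by the tool drive_tool, never from a script. Its argument "series" is a list of rows, each a list of 3 entries, a list of its own where there are three numbers: the shift along the tool's x, y, z in m, then the turn, a rotation vector about the tool's x, y, z in rad, then the closure, from 0 (fully open) to 1 (shut). A call has 1 to 10 rows; each row shifts and turns the commanded pose from where the row before left it, along the tool's axes as they then stand; what a row does not reach is not made up. A row lasts 1/12 s, in which the tool goes at most 41.7 mm and 7.16 degrees, less where a joint would pass 70% of its speed; a pose out of reach is approached as far as the arm can. A call with a gripper value outside its range is refused whole. The fingers move at their own pace and stop on an object; "squeeze" is the grip in N (left out, the last holds). Time passes only in rows, so rows that do not move let the fingers close. It gives the time, the measured TCP pose, the force and the opening at its end, in the units of the state.
- arm.read_state(): the state, without advancing time (a new reading comes with each control period).
- arm.snapshot(name): name is "scene" or "top"; returns a dict with "pixels" (400x640x3 uint8, red, green, blue), "range_z" (400x640 float32, m along the optical axis (not along the pixel's ray), 0 where there is no reading), "fx", "fy", "cx", "cy" (pixels), "k1" (the pictures are not rectified: a ray, as slopes to the right and down, at radius r is drawn at 1 + k1 r^2 times it, then the intrinsics apply), "extrinsics" (4x4, takes a point from camera to world coordinates). Camera axes: x right, y down, z forward; pixel columns grow to the right and rows downward; lengths in m; the calibration is good to about 2 mm. A picture is of the moment at which its call begins.
- arm.job_done(): hands the job in, once; it reports no verdict.
Trained networks look in the newest picture that a camera, given by its name, has taken for a name from the list of things; names that differ only in an ending like _2 or _b are one class to them, and where a whole thing is asked for, a point or a joint stands for the part that bears it (a point fixed in the world has none). Each returns a list of dicts, best first, with "score" (0 to 1); they miss things now and then, are a little off and sometimes report something else, mostly with a low value. They report only what shows in the picture. A call takes as long as a camera call.
- arm.find_in(camera, target): "extent" ([left, top, width, height] in pixels, round what is visible of it).
The state is a dict: "time_s": time; "joints": joint angles; "dq": joint speeds; "effort": joint torques, N m; "position": TCP position; "orientation": TCP orientation; "force": force on the tool from outside, world axes, zero at the start; "wrist_torque": the same for the moment, N m; "grip_width": finger opening in m.
Only numpy, scipy, OpenCV 4.12 (cv2) and the standard library are available. Lean on these libraries where they do the work, as an engineer would, in place of code of your own. Each camera call takes 0.05 s, during which the arm holds its last target.

## Working session

There is one attempt and no reset: what is moved stays moved. The work goes in short steps, Python scripts to look and compute and a tool call to move; the robot and the scene stay as the last step left them, time stands still between calls to the robot, and variables do not carry over. Pictures are saved under pics/ and viewed, and the job is handed in when it is done.

Besides the shell and the picture viewer there is one more tool, called after "Request:" by a JSON object that holds its "method" and its "body", one argument or row to a line. drive_tool: Moves the arm, as the interface text tells. Its arguments: {"type":"object","properties":{"series":{"type":"array"},"squeeze":{"type":"number"}},"required":["series"]}

```bash
ls; mkdir -p pics; cat > h.py <<'E'
import numpy as np, cv2
from workcell import arm
def snap(n):
    return arm.snapshot(n)
def save(s,name,crop=None,sc=1):
    im=s["pixels"][:,:,::-1]
    if crop: l,t,w,h=crop; im=im[t:t+h,l:l+w]
    if sc!=1: im=cv2.resize(im,None,fx=sc,fy=sc,interpolation=cv2.INTER_CUBIC)
    cv2.imwrite("pics/"+name+".png",im)
def cloud(s):
    K=np.array([[s["fx"],0,s["cx"]],[0,s["fy"],s["cy"]],[0,0,1]])
    u,v=np.meshgrid(np.arange(640.),np.arange(400.))
    p=np.stack([u,v],-1).reshape(-1,1,2)
    n=cv2.undistortPoints(p,K,np.array([s["k1"],0,0,0,0.])).reshape(400,640,2)
    z=s["range_z"]
    P=np.concatenate([n*z[...,None],z[...,None]],-1)
    E=np.array(s["extrinsics"])
    W=P@E[:3,:3].T+E[:3,3]
    W[z==0]=np.nan
    return W
def proj(s,pts):
    E=np.linalg.inv(np.array(s["extrinsics"]))
    pts=np.atleast_2d(pts).astype(float)
    C=pts@E[:3,:3].T+E[:3,3]
    K=np.array([[s["fx"],0,s["cx"]],[0,s["fy"],s["cy"]],[0,0,1]])
    return cv2.projectPoints(C.reshape(-1,1,3),np.zeros(3),np.zeros(3),K,np.array([s["k1"],0,0,0,0.]))[0].reshape(-1,2)
E
python3 - <<'E'
from h import *
st=arm.read_state(); print(st)
for c in ["scene","top"]:
    s=snap(c); save(s,c+"0"); np.save(c+"0.npy",s,allow_pickle=True)
    print(c,np.array(s["extrinsics"]).round(3).tolist(),s["fx"],s["k1"])
    W=cloud(s)
    for t in ["flip_box_center","flip_lid","wash_basket","basket_lid","basket_lid_edge","siphon_jar","mix_cup","paint_black","spray_screen","air_hose","bolt0_mid"]:
        for d in arm.find_in(c,t)[:2]:
            l,tp,w,h=d["extent"]; 
            print(t,round(d["score"],2),np.round(d["extent"]), W[int(tp+h/2),int(l+w/2)].round(3))
E
```

```text
pics
{'time_s': 0.0, 'joints': array([ 6.08416610e+01,  2.05967343e+01,  8.65993045e+01, -1.53131352e-03,
        7.29094566e+01, -6.59551983e+00]), 'dq': array([ 0.00476315,  0.0565542 , -0.08329519,  0.04905287, -0.04970999,
        0.03345451]), 'effort': array([-2.23058290e-03, -5.15346837e+01, -2.70728356e+01,  6.70449575e-02,
        3.49610823e-02, -9.26882490e-05]), 'position': array([0.2298955 , 0.55344599, 0.22181998]), 'orientation': array([-1.79989336e+02,  1.04965211e-01,  6.74376420e+01]), 'force': array([ 0.50193191, -0.37454991,  0.34147828]), 'wrist_torque': array([-0.00489669, -0.02199524, -0.0249005 ]), 'grip_width': 0.08785430351188628}
scene [[0.998, 0.054, -0.037, 0.59], [0.066, -0.823, 0.565, -0.857], [0.0, -0.566, -0.824, 0.926], [0.0, 0.0, 0.0, 1.0]] 473.9423410277738 0.04280629060998681
flip_box_center 0.64 [345. 180.  47.  32.] [ 0.658 -0.238  0.039]
flip_box_center 0.32 [211. 195.  85.  62.] [ 0.401 -0.31  -0.001]
flip_lid 0.71 [349. 181.  40.  20.] [ 0.66  -0.22   0.038]
flip_lid 0.67 [210. 197.  89.  61.] [ 0.401 -0.313 -0.001]
wash_basket 0.97 [208. 198
[... 404 characters left out ...]
mid 0.19 [309.  85.  12.  29.] [0.517 0.044 0.059]
top [[-0.08, -0.974, 0.211, 0.238], [-0.997, 0.078, -0.017, -0.142], [0.0, -0.212, -0.977, 1.339], [0.0, 0.0, 0.0, 1.0]] 484.45575311723 0.041009210080247896
flip_box_center 0.76 [331. 131.  19.  34.] [ 0.659 -0.218  0.04 ]
flip_lid 0.67 [330. 130.  19.  30.] [ 0.664 -0.216  0.043]
wash_basket 0.97 [367. 199.  60.  55.] [ 0.429 -0.359  0.001]
basket_lid 0.93 [399. 205.  29.  46.] [ 0.408 -0.386  0.087]
basket_lid_edge 0.83 [398. 206.  28.  46.] [ 0.421 -0.401 -0.003]
siphon_jar 0.73 [316. 224.   9.  15.] [ 0.427 -0.144  0.058]
mix_cup 0.56 [372. 129.  20.  20.] [ 0.675 -0.336  0.035]
paint_black 0.48 [237. 199.  13.  17.] [0.505 0.057 0.061]
```

View pics/scene0.png

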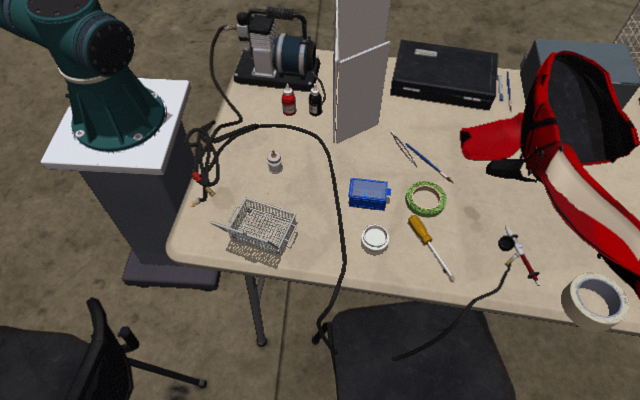

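View pics/top0.png

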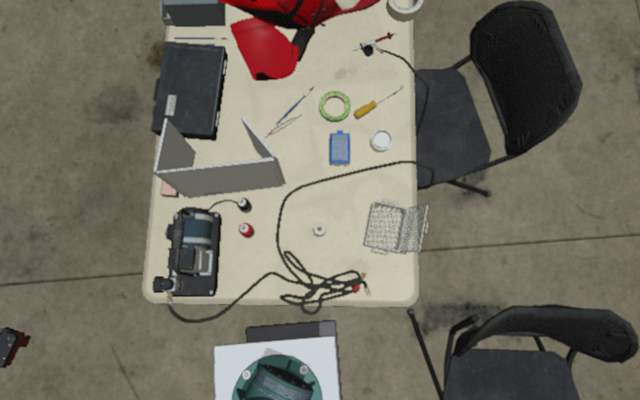

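```bash
python3 - <<'E'
from h import *
s=np.load("scene0.npy",allow_pickle=True).item(); save(s,"sc_box",(320,150,100,70),8); save(s,"sc_bas",(190,180,130,90),6)
s=np.load("top0.npy",allow_pickle=True).item(); save(s,"tp_box",(300,110,100,70),8); save(s,"tp_bas",(350,180,100,80),8)
E
```

```text
(no output)
```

View crops.

View pics/sc_box.png

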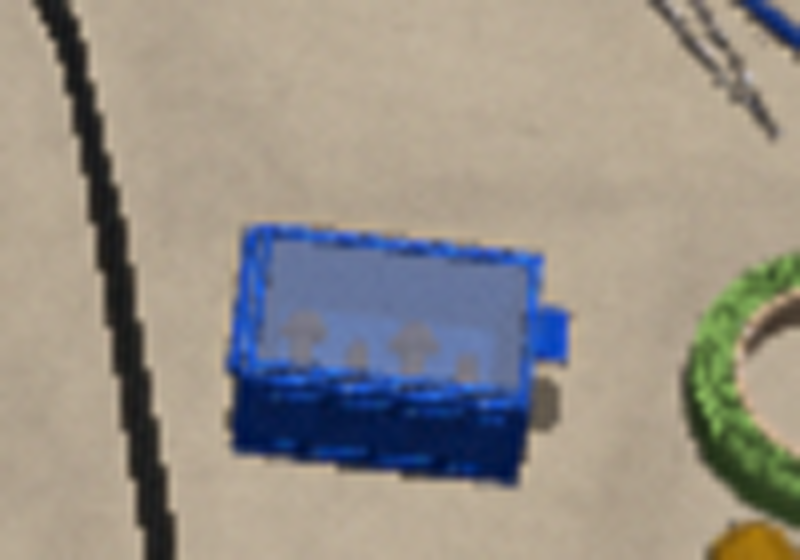

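View pics/sc_bas.png

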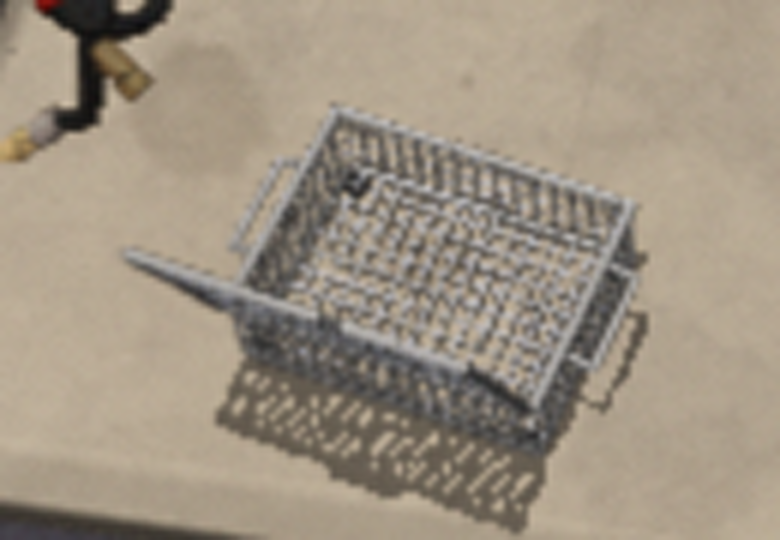

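View pics/tp_box.png

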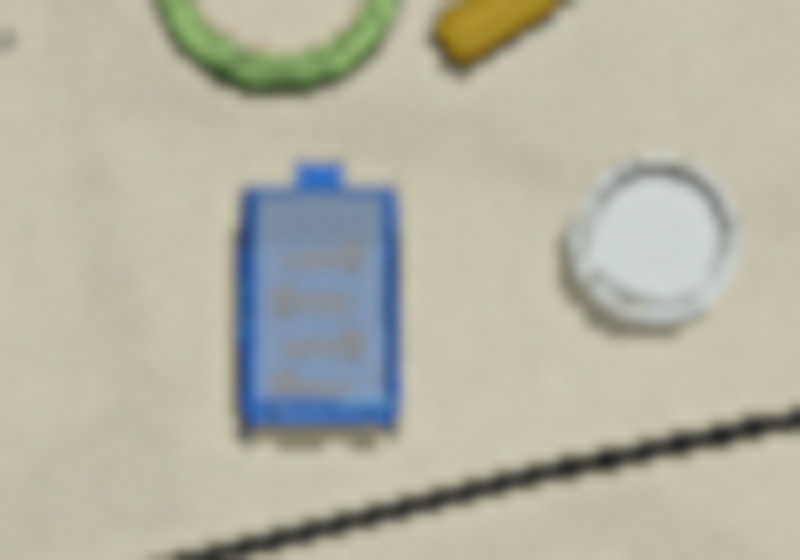

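View pics/tp_bas.png

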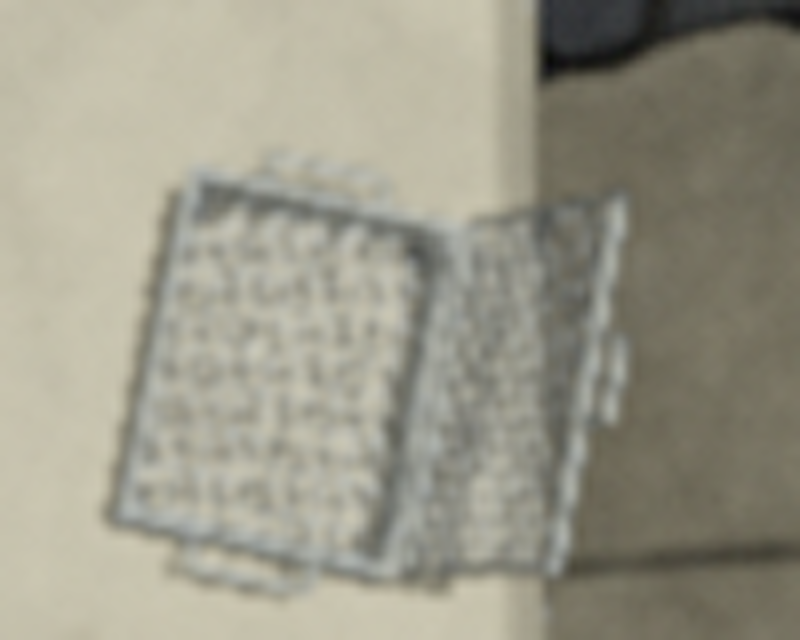

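```bash
cat >> h.py <<'E'
def rayz(s,uv,z):
    K=np.array([[s["fx"],0,s["cx"]],[0,s["fy"],s["cy"]],[0,0,1]])
    n=cv2.undistortPoints(np.array(uv,float).reshape(-1,1,2),K,np.array([s["k1"],0,0,0,0.])).reshape(-1,2)
    E=np.array(s["extrinsics"]); d=np.c_[n,np.ones(len(n))]@E[:3,:3].T; o=E[:3,3]
    return o+d*((z-o[2])/d[:,2])[:,None]
E
python3 - <<'E'
from h import *
T=np.load("top0.npy",allow_pickle=True).item(); S=np.load("scene0.npy",allow_pickle=True).item()
c=lambda l,o,k:[(o[0]+a/k-.5+.5/k,o[1]+b/k-.5+.5/k) for a,b in l]
def show(n,P):
    print(n,P.round(4).tolist(),'mean',P.mean(0).round(4)); 
    for i in range(len(P)): d=P[(i+1)%len(P)]-P[i]; print('  ',np.linalg.norm(d).round(4),np.arctan2(d[1],d[0]).round(3))
show('boxT',rayz(T,c([(245,188),(398,188),(398,427),(242,427)],(300,110),8),.04))
show('boxS',rayz(S,c([(248,228),(543,255),(527,395),(232,372)],(320,150),8),.04))
show('basT',rayz(T,c([(190,178),(460,235),(395,575),(112,520)],(350,180),8),.044))
show('basS',rayz(S,c([(335,107),(632,205),(540,405),(240,290)],(190,180),6),.044))
show('lidT',rayz(T,c([(622,195),(562,570)],(350,180),8),.132))
show('loopT',rayz(T,c([(625,340),(608,420)],(350,180),8),.145))
show('lidS',rayz(S,c([(125,252),(540,405)],(190,180),6),.132))
W=cloud(T)
m=(W[...,2]>.015)&(W[...,0]>.6)&(W[...,0]<.73)&(W[...,1]>-.28)&(W[...,1]<-.17)
P=W[m]; print(len(P),np.median(P,0),P.min(0),P.max(0)); r=cv2.minAreaRect(P[:,:2].astype(np.float32)*1000); print(r)
# hose near
for nm,V in (('T',T),('S',S)):
    W=cloud(V); im=V["pixels"].astype(int).sum(-1)
    m=(im<130)&(W[...,0]>.5)&(W[...,0]<.66)&(W[...,1]>-.4)&(W[...,1]<-.1)&(abs(W[...,2])<.06)
    print(nm,W[m][::6].round(3).tolist())
for t,p in dict(jar=(.43,-.15),cup=(.673,-.34),black=(.51,.05)).items():
    W=cloud(T); m=(np.hypot(W[...,0]-p[0],W[...,1]-p[1])<.06)&(W[...,2]>.012); print(t,W[m].min(0),W[m].max(0),np.median(W[m],0))
# table edge and screen
m=(abs(W[...,2])<.01); print('table ymin',np.nanpercentile(W[m][:,1],[0.5]), W[m][:,0].min())
m=(W[...,2]>.22)&(W[...,2]<.3)&(W[...,0]>.3); print('scr',W[m].min(0),W[m].max(0))
E
```

```text
boxT [[0.7021, -0.194, 0.04], [0.6978, -0.2478, 0.04], [0.6105, -0.24, 0.04], [0.6149, -0.1858, 0.04]] mean [ 0.6563 -0.2169  0.04  ]
   0.054 -1.651
   0.0876 3.052
   0.0543 1.491
   0.0876 -0.094
boxS [[0.6171, -0.1902, 0.04], [0.7027, -0.1943, 0.04], [0.6975, -0.244, 0.04], [0.6141, -0.2415, 0.04]] mean [ 0.6578 -0.2175  0.04  ]
   0.0858 -0.049
   0.0499 -1.675
   0.0835 3.113
   0.0515 1.512
basT [[0.4944, -0.295, 0.044], [0.4674, -0.3844, 0.044], [0.3545, -0.3494, 0.044], [0.3802, -0.2572, 0.044]] mean [ 0.4241 -0.3215  0.044 ]
   0.0933 -1.864
   0.1182 2.841
   0.0957 1.299
   0.1203 -0.32
basS [[0.3818, -0.2634, 0.044], [0.4974, -0.2996, 0.044], [0.4732, -0.3845, 0.044], [0.3602, -0.3449, 0.044]] mean [ 0.4281 -0.3231  0.044 ]
   0.1211 -0.303
   0.0883 -1.848
   0.1198 2.805
   0.0843 1.312
lidT [[0.4606, -0.4205, 0.132], [0.3441, -0.3871, 0.132]] mean [ 0.4023 -0.4038  0.132 ]
   0.1212 2.863
   0.1212 -0.279
loopT [[0.4124, -0.4127, 0.145], [0.3879, -0.4043, 0.145]] mean [ 0.4002 -0.4085  0.145 ]
   0.0259 2.812
   0.0259 -0.329
lidS [[0.3432, -0.3842, 0.132], [0.4849, -
[... 1624 characters left out ...]
607, -0.352, 0.014], [0.609, -0.356, 0.012], [0.609, -0.359, 0.01], [0.61, -0.365, 0.011], [0.61, -0.37, 0.012], [0.608, -0.377, 0.011], [0.608, -0.382, 0.011], [0.608, -0.387, 0.011], [0.61, -0.392, 0.012], [0.611, -0.4, 0.013]]
jar [ 0.41343067 -0.16018392  0.01248659] [ 0.44443946 -0.12688097  0.07286363] [ 0.4271014  -0.14302243  0.05101137]
cup [ 0.64703147 -0.36834604  0.01296424] [ 0.7104341  -0.31039661  0.0467486 ] [ 0.67650901 -0.3393827   0.03195143]
black [0.45002092 0.02253378 0.01215979] [0.56956947 0.10272056 0.26797323] [0.5632469  0.05335014 0.10911677]
table ymin [-0.8437643] -0.0061709791255742386
scr [ 0.38768971 -0.05628516  0.22005181] [0.68986328 0.22899547 0.26811124]
```

Request:
{"method": "drive_tool", "body": {
  "series": [
    [[0,0,-0.035],[0,0,0],0],
    [[0,0,-0.04],[0,0,0],0],
    [[0,0,-0.04],[0,0,0],0],
    [[-0.01,0,-0.035],[0,0,0],0],
    [[-0.03,0,-0.02],[0,0,0],0],
    [[-0.03,0,-0.01],[0,0,0],0],
    [[-0.03,0,0],[0,0,0],0]
  ]
}}

```text
time_s: 1.78
position: [0.1922, 0.4621, 0.4057]
orientation: [180.0, -0.3, 67.4]
force: [-0.9, 0.1, 0.4]
grip_width: 0.0877
```

```bash
cat >> h.py <<'E'
import json,os
from scipy.spatial.transform import Rotation as Ro
def rot(rpy): return Ro.from_euler('xyz',rpy,degrees=True).as_matrix()
def rec():
    st=arm.read_state(); 
    d=dict(q=list(map(float,st['joints'])),p=list(map(float,st['position'])),o=list(map(float,st['orientation'])))
    open('log.jsonl','a').write(json.dumps(d)+'\n')
    print('t%.2f'%st['time_s'],'q',np.round(st['joints'],1),'p',np.round(st['position'],4),'o',np.round(st['orientation'],2),'F',np.round(st['force'],1),'g',round(float(st['grip_width']),4))
    return st
def rows(p0,R0,p1,R1,N):
    w=Ro.from_matrix(R0.T@R1).as_rotvec()/N
    r=Ro.from_rotvec(w).as_matrix(); A=np.zeros((3,3)); M=np.eye(3)
    for k in range(N): A+=M; M=M@r
    return np.linalg.solve(A,R0.T@(np.asarray(p1)-np.asarray(p0))),w
E
cat > log.jsonl <<'E'
{"q":[60.8416610,20.5967343,86.5993045,-0.0015,72.9094566,-6.5955],"p":[0.2298955,0.55344599,0.22181998],"o":[-179.989336,0.104965,67.437642]}
E
python3 -c "
from h import *
rec()"
```

```text
t1.78 q [59.5  5.1 81.7 -0.  92.8 -7.9] p [0.1922 0.4621 0.4057] o [179.95  -0.31  67.44] F [-0.9  0.1  0.4] g 0.0877
```

Request:
{"method": "drive_tool", "body": {
  "series": [
    [[-0.0016,0.04,0],[0,0,0.08],0],
    [[-0.0016,0.04,0],[0,0,0.08],0],
    [[-0.0016,0.04,0],[0,0,0.08],0],
    [[-0.0016,0.04,0],[0,0,0.08],0],
    [[-0.0016,0.04,0],[0,0,0.08],0],
    [[-0.0016,0.04,0],[0,0,0.08],0],
    [[-0.0016,0.04,0],[0,0,0.08],0],
    [[-0.0016,0.04,0],[0,0,0.08],0],
    [[-0.0016,0.04,0],[0,0,0.08],0],
    [[-0.0016,0.04,0],[0,0,0.08],0]
  ]
}}

```text
time_s: 2.62
position: [0.4662, 0.1821, 0.4026]
orientation: [180.0, -0.0, 21.4]
force: [0.7, 0.5, -0.1]
grip_width: 0.0877
```

```bash
python3 -c "
from h import *
rec()"
```

```text
t2.62 q [13.4  5.4 81.9 -0.  92.8 -8. ] p [0.4662 0.1821 0.4026] o [ 1.800e+02 -2.000e-02  2.138e+01] F [ 0.7  0.5 -0.1] g 0.0877
```

```bash
cat >> h.py <<'E'
yb=-0.09
def graspR(a,yaw=yb,sgn=1):
    a=np.radians(a); d=np.array([np.cos(a)*np.cos(yaw),np.cos(a)*np.sin(yaw),-np.sin(a)])
    x=sgn*np.array([-np.sin(yaw),np.cos(yaw),0]); return np.c_[x,np.cross(d,x),d]
def go(p1,R1,N,st=None):
    st=st or arm.read_state()
    p,w=rows(st['position'],rot(st['orientation']),p1,R1,N)
    print('N',N,'shift',p.round(4).tolist(),'turn',w.round(4).tolist(),'|p|',np.linalg.norm(p).round(4),'deg',np.degrees(np.linalg.norm(w)).round(2))
def bx(yaw=yb): return np.array([np.cos(yaw),np.sin(yaw),0])
E
python3 -c "
from h import *
R=graspR(40); G=np.array([.657,-.217,.026])-.008*bx()
print(G)
go(G+R[:,2]*(.019-.16),R,14)
"
```

```text
[ 0.64903238 -0.21628097  0.026     ]
N 14 shift [-0.0224, 0.0141, 0.027] turn [-0.0557, 0.0344, -0.0738] |p| 0.0378 deg 5.65
```

```bash
python3 -c "
from h import *
R=graspR(62); 
go([.5,-.15,.36],R,10)
"
```

```text
N 10 shift [-0.0248, 0.0241, 0.0086] turn [-0.0437, 0.027, -0.1085] |p| 0.0357 deg 6.88
```

Request:
{"method": "drive_tool", "body": {
  "series": [
    [[-0.0248,0.0241,0.0086],[-0.0437,0.027,-0.1085],0],
    [[-0.0248,0.0241,0.0086],[-0.0437,0.027,-0.1085],0],
    [[-0.0248,0.0241,0.0086],[-0.0437,0.027,-0.1085],0],
    [[-0.0248,0.0241,0.0086],[-0.0437,0.027,-0.1085],0],
    [[-0.0248,0.0241,0.0086],[-0.0437,0.027,-0.1085],0],
    [[-0.0248,0.0241,0.0086],[-0.0437,0.027,-0.1085],0],
    [[-0.0248,0.0241,0.0086],[-0.0437,0.027,-0.1085],0]
  ]
}}

```text
time_s: 3.2
position: [0.4444, -0.039, 0.3604]
orientation: [161.5, -3.7, 63.5]
force: [0.2, -0.0, -0.7]
grip_width: 0.0881
```

```bash
python3 -c "
from h import *
rec()"
```

```text
t3.20 q [-13.2  -9.9 104.6  -0.9  66.5 -75.9] p [ 0.4444 -0.039   0.3604] o [161.48  -3.68  63.49] F [ 0.2 -0.  -0.7] g 0.0881
```

Request:
{"method": "drive_tool", "body": {
  "series": [
    [[-0.0248,0.0241,0.0086],[-0.0437,0.027,-0.1085],0],
    [[-0.0248,0.0241,0.0086],[-0.0437,0.027,-0.1085],0],
    [[-0.0248,0.0241,0.0086],[-0.0437,0.027,-0.1085],0]
  ]
}}

```text
time_s: 3.45
position: [0.4774, -0.1089, 0.3576]
orientation: [155.5, -2.1, 77.6]
force: [1.2, 0.2, -0.8]
grip_width: 0.0877
```

```bash
python3 -c "
from h import *
rec()
R=graspR(40); G=np.array([.657,-.217,.026])-.008*bx()
go(G+R[:,2]*(.019-.16),R,7)
"
```

```text
t3.45 q [ -27.2   -8.6  105.9    9.2   59.6 -107.4] p [ 0.4774 -0.1089  0.3576] o [155.47  -2.09  77.58] F [ 1.2  0.2 -0.8] g 0.0877
N 7 shift [-0.0134, -0.0107, 0.0346] turn [-0.0631, 0.0069, -0.0177] |p| 0.0386 deg 3.78
```

```bash
cat > kin.py <<'E'
import numpy as np, json
from scipy.spatial.transform import Rotation as Ro
from scipy.optimize import least_squares
rx=lambda a:Ro.from_euler('x',a,degrees=True).as_matrix()
ry=lambda a:Ro.from_euler('y',a,degrees=True).as_matrix()
rz=lambda a:Ro.from_euler('z',a,degrees=True).as_matrix()
# params a1,h,L2,a3,e3,L3,e4,a4,a5,L6
def fk(q,P,full=False):
    a1,h,L2,a3,e3,L3,e4,e5,a5,L6=P
    R=rz(q[0]); p=R@[a1,0,h]; pts=[p]
    R=R@ry(q[1]); p=p+R@[0,0,L2]; pts.append(p)
    R=R@ry(q[2]); p=p+R@[a3,e3,L3]; pts.append(p)
    R=R@rz(q[3]); p=p+R@[0,e4,0]; pts.append(p)
    R=R@ry(q[4]); p=p+R@[a5,e5,L6]
    R=R@rz(q[5]+180); pts.append(p)
    return (p,R,pts) if full else (p,R)
def load():
    return [json.loads(l) for l in open('log.jsonl')]
def rot(rpy): return Ro.from_euler('xyz',rpy,degrees=True).as_matrix()
E
python3 - <<'E'
from kin import *
D=load()
for d in D:
    p,R=fk(d['q'],[0,.2,.4,0,0,.4,0,0,0,.3]); print('orierr',np.degrees(np.linalg.norm(Ro.from_matrix(R.T@rot(d['o'])).as_rotvec())).round(3))
def f(P): return np.concatenate([fk(d['q'],P)[0]-d['p'] for d in D]+[ .003*(np.array(P)-[0,.3,.4,0,0,.4,0,0,0,.3])])
s=least_squares(f,[0,.3,.4,0,0.03,.4,.03,0,0,.3]); print(s.x.round(4), np.abs(s.fun[:3*len(D)]).max())
E
```

```text
orierr 0.0
orierr 0.0
orierr 0.0
orierr 0.0
orierr 0.0
[ 0.      0.2664  0.6109  0.1121  0.0688  0.4336  0.      0.     -0.
  0.3812] 1.6976290970124874e-05
```

```bash
cat >> kin.py <<'E'
PK=[0,.2664,.6109,.1121,.0688,.4336,0,0,0,.3812]
LO=np.array([-170.27,-57.76,12.27,-55.21,11.17,-170.74]); HI=np.array([170.27,135,136.19,235.2,155.16,170.74])
def ik(p,R,seeds=None,n=30,rng=np.random.default_rng(0)):
    sols=[]
    def f(q):
        a,b=fk(q,PK); return np.r_[(a-p)*5, (b-R).ravel()]
    if seeds is None:
        b=np.degrees(np.arctan2(p[1],p[0]))
        seeds=[]
        for q4 in (0,90,180,-45,225):
            for q6 in (-100,0,100):
                seeds.append([b-10,0,100,q4,70,q6])
    for s in seeds:
        s=np.clip(np.array(s,float),LO+1,HI-1)
        r=least_squares(f,s,bounds=(LO,HI),x_scale=30.,max_nfev=60)
        if np.abs(r.fun).max()<1e-4 and not any(np.abs(r.x-t).max()<1 for t in sols): sols.append(r.x)
    return sols
def boxtool(a,sgn=1):
    a=np.radians(a); d=np.array([np.cos(a),0,-np.sin(a)]); x=np.array([0,sgn,0.]); return np.c_[x,np.cross(d,x),d]
E
python3 - <<'E'
from kin import *
B=np.array([.657,-.217,0])
for a in (30,40,50,60):
    R=rz(np.degrees(-.09))@boxtool(a); G=B+[-.008,0,.026]
    print('grasp',a)
    for s in ik(G+.019*R[:,2],R): print('   ',s.round(0))
C=np.array([.425,-.322,.15])
for a in (40,55,70):
  for psi in (-110,-70,-40,-17,10,40,80,120,160,200):
    for roll in (180,):
      R=rz(psi)@rx(180)@boxtool(a)
      for s in ik(C+.019*R[:,2],R):
        p,_,pts=fk(s,PK,True); print('flip',a,psi,s.round(0),'wrist',pts[2].round(2),'d',R[:,2].round(2))
E
```

```text
grasp 30
    [-40.  52. 127. 145.  59.  91.]
grasp 40
    [-37.  44. 123. 141.  39. 101.]
grasp 50
    [-34.  38. 117. 123.  22. 122.]
grasp 60
flip 40 -17 [ -70.   94.  118.   94.  142. -135.] wrist [ 0.16 -0.24 -0.08] d [ 0.73 -0.22  0.64]
flip 40 10 [ -78.   86.  108.   81.  129. -108.] wrist [ 0.15 -0.37 -0.08] d [0.75 0.13 0.64]
flip 40 40 [-74.  81.  93.  71. 132. -82.] wrist [ 0.21 -0.5  -0.08] d [0.59 0.49 0.64]
flip 40 80 [-63.  82.  71.  61. 148. -59.] wrist [ 0.38 -0.6  -0.08] d [0.13 0.75 0.64]
flip 55 10 [ -68.   91.  100.   86.  146. -110.] wrist [ 0.22 -0.36 -0.15] d [0.56 0.1  0.82]
flip 55 40 [-67.  88.  89.  77. 146. -84.] wrist [ 0.27 -0.46 -0.15] d [0.44 0.37 0.82]
```

```bash
python3 - <<'E'
from kin import *
C=np.array([.425,-.322,.14])
for a in (35,):
 for sgn in (1,-1):
  for up in (0,10):
   for psi in (-90,-60,-40,-17,10,40,80):
      # tool elevation = up ; box inverted with tilt
      R=rz(psi)@ry(a-up)@rx(180)@boxtool(a,sgn)
      for s in ik(C+.019*R[:,2],R):
        p,_,pts=fk(s,PK,True); print('flip',a,sgn,up,psi,s.round(0),'elb',pts[1].round(2),'wrist',pts[2].round(2),'d',R[:,2].round(2),'boxz',(R@boxtool(a,sgn).T)[:,2].round(2))
E
python3 - <<'E'
from h import *
T=np.load("top0.npy",allow_pickle=True).item(); W=cloud(T)
m=(W[...,2]>.2)&(W[...,2]<.3)&(W[...,0]>.3)&(W[...,1]<.25)
P=W[m]
for y in np.arange(-.08,.24,.03):
    k=abs(P[:,1]-y)<.015
    if k.any(): print(round(y,2),P[k][:,0].min().round(3),P[k][:,0].max().round(3),k.sum())
E
```

```text
flip 35 1 0 10 [-90.  61. 124.  80.  89. -95.] elb [-0.   -0.53  0.56] wrist [ 0.07 -0.38  0.14] d [0.98 0.17 0.  ] boxz [-0.56 -0.1  -0.82]
flip 35 1 0 40 [-82.  59. 101.  60. 101. -72.] elb [ 0.07 -0.52  0.59] wrist [ 0.15 -0.55  0.14] d [0.77 0.64 0.  ] boxz [-0.44 -0.37 -0.82]
flip 35 1 0 80 [-67.  64.  72.  42. 125. -63.] elb [ 0.21 -0.51  0.53] wrist [ 0.36 -0.68  0.14] d [0.17 0.98 0.  ] boxz [-0.1  -0.56 -0.82]
flip 35 1 10 10 [ -89.   69.  121.   79.   98. -100.] elb [ 0.01 -0.57  0.48] wrist [ 0.07 -0.38  0.08] d [0.97 0.17 0.17] boxz [-0.42 -0.07 -0.91]
flip 35 1 10 40 [-82.  65.  99.  62. 108. -75.] elb [ 0.08 -0.55  0.52] wrist [ 0.15 -0.55  0.08] d [0.75 0.63 0.17] boxz [-0.32 -0.27 -0.91]
flip 35 1 10 80 [-67.  69.  71.  46. 131. -62.] elb [ 0.22 -0.53  0.48] wrist [ 0.36 -0.67  0.08] d [0.17 0.97 0.17] boxz [-0.07 -0.42 -0.91]
flip 35 -1 0 10 [-90.  61. 124.  80.  89.  85.] elb [-0.   -0.53  0.56] wrist [ 0.07 -0.38  0.14] d [0.98 0.17 0.  ] boxz [-0.56 -0.1  -0.82]
flip 35 -1 0 40 [-82.  59. 101.  60. 101. 108.] elb [ 0.07 -0.52  0.59] wrist [ 0.15 -0.55  0.14] d [0.77 0.64 0.  ] boxz [-0.44 -0.37 -0.82]
flip 35 -1 0 80 [-67.  64.  72.  42. 125. 117.] elb [ 0.21 -0.51  0.53] wrist [ 0.36 -0.68  0.14] d [0.17 0.98 0.  ] boxz [-0.1  -0.56 -0.82]
flip 35 -1 10 10 [-89.  69. 121.  79.  98.  80.] elb [ 0.01 -0.57  0.48] wrist [ 0.07 -0.38  0.08] d [0.97 0.17 0.17] boxz [-0.42 -0.07 -0.91]
flip 35 -1 10 40 [-82.  65.  99.  62. 108. 105.] elb [ 0.08 -0.55  0.52] wrist [ 0.15 -0.55  0.08] d [0.75 0.63 0.17] boxz [-0.32 -0.27 -0.91]
flip 35 -1 10 80 [-67.  69.  71.  46. 131. 118.] elb [ 0.22 -0.53  0.48] wrist [ 0.36 -0.67  0.08] d [0.17 0.97 0.17] boxz [-0.07 -0.42 -0.91]
-0.08 1.016 1.019 2
-0.05 0.566 0.602 142
-0.02 0.565 1.025 248
0.01 0.566 1.027 234
0.04 0.564 0.683 136
0.07 0.563 0.571 132
0.1 0.561 0.569 135
0.13 0.561 0.568 123
0.16 0.446 0.567 127
0.19 0.337 0.692 841
0.22 0.556 0.654 411
```

```bash
python3 - <<'E'
from kin import *
for a in (30,):
 for psi in (-110,-90,-70,-50,-30,-17,-8,0,8):
  for el in (-25,-15,-8,0):
   for z in (.15,.19):
      R=rz(psi)@ry(a+el*-1)@rx(180)@boxtool(a,1)
      C=np.array([.425,-.315,z])
      for s in ik(C+.019*R[:,2],R):
        p,_,pts=fk(s,PK,True); print('flip psi',psi,'el',el,z,s.round(0),'elb',pts[1].round(2),'wrist',pts[2].round(2),'d',R[:,2].round(2),'boxz',(R@boxtool(a,1).T)[:,2].round(2))
E
```

```text
flip psi 0 el -25 0.15 [-85.  38. 134.  91.  65. -82.] elb [ 0.03 -0.37  0.75] wrist [ 0.1  -0.32  0.3 ] d [ 0.91  0.   -0.42] boxz [-0.82 -0.   -0.57]
flip psi 0 el -25 0.19 [-85.  31. 134.  88.  65. -73.] elb [ 0.03 -0.31  0.79] wrist [ 0.1  -0.32  0.34] d [ 0.91  0.   -0.42] boxz [-0.82 -0.   -0.57]
flip psi 0 el -15 0.15 [-89.  49. 135.  92.  75. -94.] elb [ 0.01 -0.46  0.67] wrist [ 0.08 -0.32  0.24] d [ 0.97  0.   -0.26] boxz [-0.71 -0.   -0.71]
flip psi 0 el -15 0.19 [-89.  42. 135.  90.  75. -87.] elb [ 0.01 -0.41  0.72] wrist [ 0.08 -0.32  0.28] d [ 0.97  0.   -0.26] boxz [-0.71 -0.   -0.71]
flip psi 0 el -8 0.15 [ -90.   56.  135.   91.   82. -101.] elb [-0.   -0.51  0.6 ] wrist [ 0.07 -0.32  0.2 ] d [ 0.99  0.   -0.14] boxz [-0.62 -0.   -0.79]
flip psi 0 el -8 0.19 [-90.  50. 136.  90.  82. -95.] elb [-0.   -0.47  0.66] wrist [ 0.07 -0.32  0.24] d [ 0.99  0.   -0.14] boxz [-0.62 -0.   -0.79]
flip psi 0 el 0 0.15 [ -91.   64.  133.   89.   90. -108.] elb [-0.01 -0.55  0.53] wrist [ 0.06 -0.32  0.15] d [1. 0. 0.] boxz [-0.5  -0.   -0.87]
flip psi 0 el 0 0.19 [ -91.   58.  13
[... 613 characters left out ...]
. -79.] elb [ 0.01 -0.4   0.73] wrist [ 0.08 -0.36  0.28] d [ 0.96  0.13 -0.26] boxz [-0.7  -0.1  -0.71]
flip psi 8 el -8 0.15 [-90.  53. 128.  82.  82. -92.] elb [ 0.   -0.49  0.63] wrist [ 0.07 -0.36  0.2 ] d [ 0.98  0.14 -0.14] boxz [-0.61 -0.09 -0.79]
flip psi 8 el -8 0.19 [-90.  47. 129.  82.  83. -86.] elb [ 0.   -0.45  0.68] wrist [ 0.07 -0.36  0.24] d [ 0.98  0.14 -0.14] boxz [-0.61 -0.09 -0.79]
flip psi 8 el 0 0.15 [-90.  61. 127.  82.  89. -97.] elb [-0.   -0.53  0.57] wrist [ 0.07 -0.37  0.15] d [0.99 0.14 0.  ] boxz [-0.5  -0.07 -0.87]
flip psi 8 el 0 0.19 [-90.  55. 128.  82.  90. -93.] elb [-0.   -0.5   0.62] wrist [ 0.07 -0.37  0.19] d [0.99 0.14 0.  ] boxz [-0.5  -0.07 -0.87]
```

```bash
cat >> kin.py <<'E'
def graspT(B,yaw,a,sgn,back=0.,gx=-.008,gz=.028):
    R=rz(np.degrees(yaw))@boxtool(a,sgn); G=np.array([B[0],B[1],0])+rz(np.degrees(yaw))@[gx,0,gz]
    return G+(.019-back)*R[:,2],R
def corners(p,R):
    """gripper body front corners + back corners (body assumed .15 long)"""
    return np.array([p+R@[sx*.089,sy*.0375,-.08-l] for sx in(-1,1) for sy in (-1,1) for l in (0,.15)])
E
python3 - <<'E'
from kin import *
B=[.657,-.217]
q0=np.array(load()[-1]['q'])
p,R=graspT(B,-.09,30,-1,.14)
S=ik(p,R); print([s.round(1) for s in S])
p2,R2=graspT(B,-.09,30,-1,0)
print([s.round(1) for s in ik(p2,R2)])
q1=[s for s in S if abs(s[5]+89)<60][0]
for t in np.linspace(0,1,9):
    q=q0+(q1-q0)*t; p,R,pts=fk(q,PK,True); c=corners(p,R)
    print(q.round(0),'tcp',p.round(3),'d',R[:,2].round(2),'wr',pts[2].round(2),'body min',c.min(0).round(2),'max',c.max(0).round(2))
E
```

```text
[]
[array([-39.5,  51.6, 126.7, 145.1,  58.6, -88.9])]Traceback (most recent call last):
  File "<stdin>", line 8, in <module>
IndexError: list index out of range
```

```bash
python3 - <<'E'
from kin import *
B=[.657,-.217]
q0=np.array(load()[-1]['q'])
p,R=graspT(B,-.09,30,-1,.02); p=p+[0,0,.1]
S=ik(p,R); print([s.round(1) for s in S])
q1=S[0]
for t in np.linspace(0,1,9):
    q=q0+(q1-q0)*t; p,R,pts=fk(q,PK,True); c=corners(p,R)
    print(q.round(0),'tcp',p.round(3),'d',R[:,2].round(2),'wr',pts[2].round(2),'body min',c.min(0).round(2),'max',c.max(0).round(2))
E
```

```text
[array([-41. ,  35. , 128.8, 136.5,  47.5, -77.2])]
[ -27.   -9.  106.    9.   60. -107.] tcp [ 0.477 -0.109  0.358] d [ 0.41 -0.06 -0.91] wr [ 0.32 -0.09  0.7 ] body min [ 0.33 -0.2   0.41] max [ 0.5  -0.    0.59]
[ -29.   -3.  109.   25.   58. -104.] tcp [ 0.51  -0.046  0.315] d [ 0.44  0.17 -0.88] wr [ 0.34 -0.11  0.65] body min [ 0.35 -0.18  0.34] max [0.54 0.03 0.56]
[ -31.    2.  112.   41.   57. -100.] tcp [ 0.546 -0.001  0.294] d [ 0.49  0.35 -0.8 ] wr [ 0.36 -0.13  0.6 ] body min [ 0.36 -0.16  0.3 ] max [0.58 0.05 0.53]
[-32.   8. 115.  57.  55. -96.] tcp [0.585 0.021 0.285] d [ 0.58  0.45 -0.68] wr [ 0.37 -0.15  0.55] body min [ 0.38 -0.14  0.27] max [0.61 0.04 0.51]
[-34.  13. 117.  73.  54. -92.] tcp [0.625 0.014 0.278] d [ 0.68  0.47 -0.57] wr [ 0.37 -0.17  0.49] body min [ 0.4  -0.13  0.24] max [0.64 0.02 0.49]
[-36.  19. 120.  89.  52. -89.] tcp [ 0.658 -0.02   0.264] d [ 0.78  0.41 -0.47] wr [ 0.36 -0.18  0.44] body min [ 0.42 -0.18  0.22] max [0.65 0.02 0.45]
[-38.  24. 123. 105.  51. -85.] tcp [ 0.678 -0.076  0.236] d [ 0.86  0.28 -0.43] wr [ 0.35 -0.18  0.4 ] body min [ 0.43 -0.23  0.2 ] max [ 0.66 -0.01  0.4 ]
[-39.  30. 126. 121.  49. -81.] tcp [ 0.677 -0.145  0.19 ] d [ 0.89  0.11 -0.44] wr [ 0.34 -0.19  0.36] body min [ 0.44 -0.27  0.17] max [ 0.64 -0.06  0.34]
[-41.  35. 129. 137.  48. -77.] tcp [ 0.648 -0.216  0.128] d [ 0.86 -0.08 -0.5 ] wr [ 0.32 -0.19  0.32] body min [ 0.42 -0.3   0.14] max [ 0.61 -0.11  0.28]
```

```bash
cat >> kin.py <<'E'
from h import rows
def plan(Q0,wps,verbose=True,scr=True):
    """wps: list of (p,R). prints constant rows for each segment and checks"""
    p,R=fk(Q0,PK); q=np.array(Q0,float)
    for (p1,R1) in wps:
        w=np.linalg.norm(Ro.from_matrix(R.T@R1).as_rotvec()); 
        N=int(max(np.ceil(np.linalg.norm(p1-p)/.038),np.ceil(np.degrees(w)/6.8),1))
        for _ in range(6):
            s,t=rows(p,R,p1,R1,N)
            if np.linalg.norm(s)>.0405: N+=1
        s,t=np.round(s,4),np.round(t,4)
        print('ROW x%d [[%g,%g,%g],[%g,%g,%g],0]'%(N,*s,*t))
        for k in range(N):
            p=p+R@s; R=R@Ro.from_rotvec(t).as_matrix()
            S=ik(p,R,seeds=[q])
            if not S: print('  IK FAIL at',k,p.round(3),R[:,2].round(2)); return q
            dq=np.abs(S[0]-q); q=S[0]
            c=corners(p,R)
            if k in(N//2,N-1) or dq.max()>9: print('   ',k,q.round(0),'dq',dq.max().round(0),'tcp',p.round(3),'d',R[:,2].round(2),'bmin',c.min(0).round(2),'bmax',c.max(0).round(2))
    return q
E
python3 - <<'E'
from kin import *
B=[.657,-.217]
q0=np.array(load()[-1]['q'])
p,R=graspT(B,-.09,30,-1,.02); p=p+[0,0,.1]
q1=ik(p,R)[0]
def mix(t,j1): q=q0+(q1-q0)*t; q[0]=j1; return fk(q,PK)
plan(q0,[mix(.2,-42),mix(.45,-58),mix(.7,-60),mix(.88,-52),(p,R)])
E
```

```text
ROW x6 [[-0.0025,0.003,0.0112],[0.0023,0.0454,0.107],0]
    3 [ -38.   -3.  108.   26.   58. -103.] dq 4.0 tcp [ 0.503 -0.122  0.32 ] d [ 0.47  0.11 -0.88] bmin [ 0.32 -0.24  0.35] bmax [ 0.54 -0.04  0.57]
    5 [ -42.    0.  110.   35.   57. -101.] dq 4.0 tcp [ 0.516 -0.127  0.301] d [ 0.52  0.18 -0.84] bmin [ 0.32 -0.25  0.31] bmax [ 0.55 -0.06  0.55]
ROW x8 [[-0.0017,0.015,0.0025],[-0.0129,0.0426,0.1043],0]
    4 [-53.   7. 113.  54.  56. -96.] dq 4.0 tcp [ 0.553 -0.193  0.295] d [ 0.68  0.21 -0.7 ] bmin [ 0.33 -0.29  0.29] bmax [ 0.57 -0.16  0.52]
    7 [-58.  11. 116.  67.  54. -94.] dq 4.0 tcp [ 0.563 -0.235  0.281] d [ 0.77  0.16 -0.61] bmin [ 0.33 -0.33  0.25] bmax [ 0.56 -0.19  0.5 ]
ROW x7 [[0.0049,0.0108,0.0055],[-0.0054,0.0401,0.1022],0]
    3 [-60.  17. 119.  84.  52. -89.] dq 5.0 tcp [ 0.588 -0.279  0.267] d [ 0.86  0.08 -0.5 ] bmin [ 0.34 -0.38  0.23] bmax [ 0.57 -0.2   0.46]
    6 [-60.  22. 122.  98.  51. -86.] dq 5.0 tcp [ 0.598 -0.312  0.249] d [ 0.9  -0.01 -0.44] bmin [ 0.36 -0.4   0.21] bmax [ 0.56 -0.21  0.43]
ROW x4 [[-0.0097,0.007,0.013],[-0.0085,0.0189,0.1105],0]
    2 [-54.  28. 125. 115.  49. -83.] dq 6.0 tcp [ 0.62  -0.298  0.202] d [ 0.9  -0.08 -0.44] bmin [ 0.39 -0.39  0.18] bmax [ 0.57 -0.19  0.36]
    3 [-52.  30. 126. 121.  49. -81.] dq 6.0 tcp [ 0.628 -0.292  0.188] d [ 0.89 -0.1  -0.44] bmin [ 0.41 -0.38  0.17] bmax [ 0.57 -0.18  0.34]
ROW x3 [[-0.0281,0.0113,0.0128],[-0.0223,-0.0078,0.0773],0]
    1 [-45.  33. 128. 132.  48. -79.] dq 5.0 tcp [ 0.641 -0.243  0.146] d [ 0.87 -0.09 -0.48] bmin [ 0.42 -0.33  0.15] bmax [ 0.59 -0.13  0.3 ]
    2 [-41.  35. 129. 137.  47. -77.] dq 5.0 tcp [ 0.648 -0.216  0.128] d [ 0.86 -0.08 -0.5 ] bmin [ 0.42 -0.3   0.14] bmax [ 0.61 -0.11  0.28]
```

Request:
{"method": "drive_tool", "body": {
  "series": [
    [[-0.0025,0.003,0.0112],[0.0023,0.0454,0.107],0],
    [[-0.0025,0.003,0.0112],[0.0023,0.0454,0.107],0],
    [[-0.0025,0.003,0.0112],[0.0023,0.0454,0.107],0],
    [[-0.0025,0.003,0.0112],[0.0023,0.0454,0.107],0],
    [[-0.0025,0.003,0.0112],[0.0023,0.0454,0.107],0],
    [[-0.0025,0.003,0.0112],[0.0023,0.0454,0.107],0]
  ]
}}

```text
time_s: 3.95
position: [0.5167, -0.1266, 0.3005]
orientation: [165.3, -30.1, 46.7]
force: [-0.3, 0.4, -0.4]
grip_width: 0.0881
```

Request:
{"method": "drive_tool", "body": {
  "series": [
    [[-0.0017,0.015,0.0025],[-0.0129,0.0426,0.1043],0],
    [[-0.0017,0.015,0.0025],[-0.0129,0.0426,0.1043],0],
    [[-0.0017,0.015,0.0025],[-0.0129,0.0426,0.1043],0],
    [[-0.0017,0.015,0.0025],[-0.0129,0.0426,0.1043],0],
    [[-0.0017,0.015,0.0025],[-0.0129,0.0426,0.1043],0],
    [[-0.0017,0.015,0.0025],[-0.0129,0.0426,0.1043],0],
    [[-0.0017,0.015,0.0025],[-0.0129,0.0426,0.1043],0],
    [[-0.0017,0.015,0.0025],[-0.0129,0.0426,0.1043],0]
  ]
}}

```text
time_s: 4.62
position: [0.5627, -0.2356, 0.2806]
orientation: [-157.0, -48.4, -17.9]
force: [-0.8, -0.5, 0.2]
grip_width: 0.0877
```

```bash
python3 -c "
from h import *
rec()
from kin import *
d=load()[-1]; p,R=fk(d['q'],PK); print(np.round(p-d['p'],5))"
```

```text
t4.62 q [-58.   11.1 116.3  66.8  53.9 -93.7] p [ 0.5627 -0.2356  0.2806] o [-156.98  -48.41  -17.85] F [-0.8 -0.5  0.2] g 0.0877
[-0.00018 -0.0001  -0.00013]
```

Kinematic model holds to 0.2 mm. Continuing to the pre-grasp.

Request:
{"method": "drive_tool", "body": {
  "series": [
    [[0.0049,0.0108,0.0055],[-0.0054,0.0401,0.1022],0],
    [[0.0049,0.0108,0.0055],[-0.0054,0.0401,0.1022],0],
    [[0.0049,0.0108,0.0055],[-0.0054,0.0401,0.1022],0],
    [[0.0049,0.0108,0.0055],[-0.0054,0.0401,0.1022],0],
    [[0.0049,0.0108,0.0055],[-0.0054,0.0401,0.1022],0],
    [[0.0049,0.0108,0.0055],[-0.0054,0.0401,0.1022],0],
    [[0.0049,0.0108,0.0055],[-0.0054,0.0401,0.1022],0]
  ]
}}

```text
time_s: 5.2
position: [0.5982, -0.3119, 0.2479]
orientation: [-121.5, -32.2, -73.1]
force: [0.4, -0.4, 0.3]
grip_width: 0.0877
```

Request:
{"method": "drive_tool", "body": {
  "series": [
    [[-0.0097,0.007,0.013],[-0.0085,0.0189,0.1105],0],
    [[-0.0097,0.007,0.013],[-0.0085,0.0189,0.1105],0],
    [[-0.0097,0.007,0.013],[-0.0085,0.0189,0.1105],0],
    [[-0.0097,0.007,0.013],[-0.0085,0.0189,0.1105],0],
    [[-0.0281,0.0113,0.0128],[-0.0223,-0.0078,0.0773],0],
    [[-0.0281,0.0113,0.0128],[-0.0223,-0.0078,0.0773],0],
    [[-0.0281,0.0113,0.0128],[-0.0223,-0.0078,0.0773],0]
  ]
}}

```text
time_s: 5.78
position: [0.6479, -0.2151, 0.1263]
orientation: [-120.2, 0.3, -95.5]
force: [0.3, 0.8, 0.0]
grip_width: 0.0877
```

```bash
python3 - <<'E'
from h import *
from kin import *
st=rec()
s=snap("scene"); save(s,"sc1",(280,110,160,120),5)
B=[.657,-.217]
p,R=graspT(B,-.09,30,-1,0)
plan(st['joints'],[(p+[0,0,.05],R),(p,R)])
E
```

```text
t5.78 q [-40.7  35.1 128.9 137.2  47.4 -77.2] p [ 0.6479 -0.2151  0.1263] o [-120.25    0.27  -95.51] F [0.3 0.8 0. ] g 0.0877
ROW x2 [[0.0006,0.0204,0.0222],[0.0021,-0.0015,-0.0036],0]
    1 [-39.  44. 127. 142.  53. -84.] dq 4.0 tcp [ 0.665 -0.218  0.069] d [ 0.86 -0.08 -0.5 ] bmin [ 0.44 -0.3   0.08] bmax [ 0.62 -0.11  0.22]
ROW x2 [[-0,0.0217,0.0125],[0,-0,0],0]
    1 [-39.  52. 127. 145.  59. -89.] dq 4.0 tcp [ 0.665 -0.218  0.018] d [ 0.86 -0.08 -0.5 ] bmin [ 0.44 -0.3   0.03] bmax [ 0.62 -0.11  0.17]
```

View pics/sc1.png

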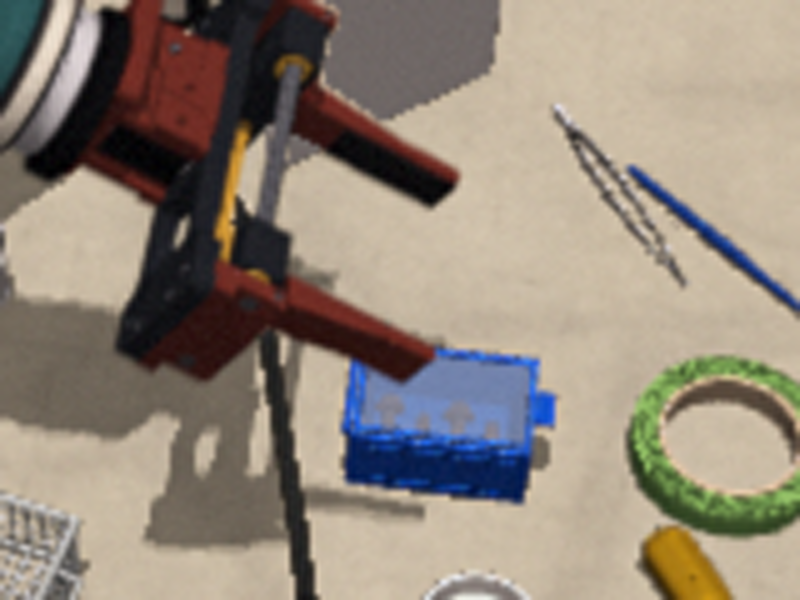

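Request:
{"method": "drive_tool", "body": {
  "series": [
    [[0.0006,0.0204,0.0222],[0.0021,-0.0015,-0.0036],0],
    [[0.0006,0.0204,0.0222],[0.0021,-0.0015,-0.0036],0],
    [[0,0.0145,0.0083],[0,0,0],0],
    [[0,0.0145,0.0083],[0,0,0],0],
    [[0,0.0144,0.0084],[0,0,0],0],
    [[0,0,0],[0,0,0],0]
  ]
}}

```text
time_s: 6.33
position: [0.6653, -0.2181, 0.0167]
orientation: [-120.1, -0.1, -95.0]
force: [-0.2, -0.3, -0.1]
grip_width: 0.0879
```

```bash
python3 - <<'E'
from h import *
from kin import *
st=rec()
p,R=graspT([.657,-.217],-.09,30,-1,0); print(p, R.T@(p-st['position']))
s=snap("scene"); save(s,"sc2",(280,110,160,120),5)
s=snap("top"); save(s,"tp2",(280,100,120,90),6)
E
```

```text
t6.33 q [-39.6  51.8 126.6 144.9  58.6 -89.1] p [ 0.6653 -0.2181  0.0167] o [-1.201e+02 -9.000e-02 -9.498e+01] F [-0.2 -0.3 -0.1] g 0.0879
[ 0.66542027 -0.21775988  0.0185    ] [-0.00036531 -0.00163908 -0.00080775]
```

View pics/sc2.png

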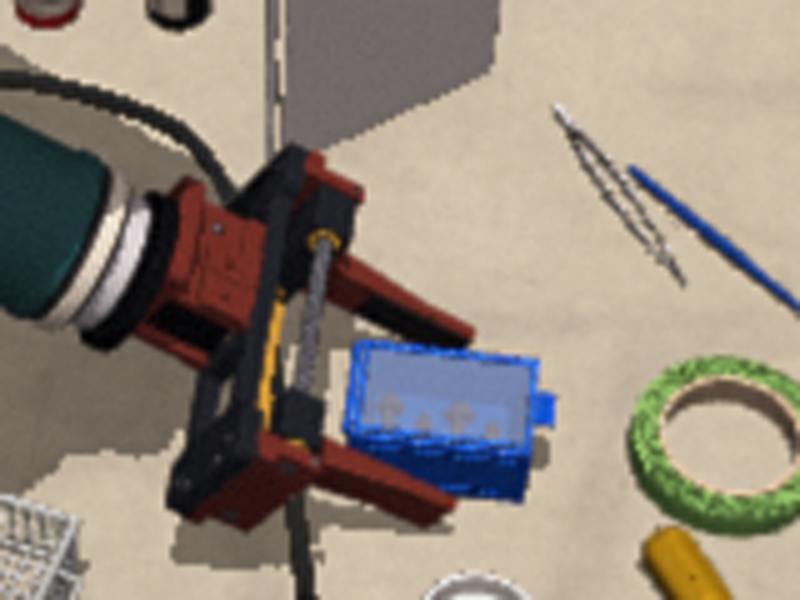

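View pics/tp2.png

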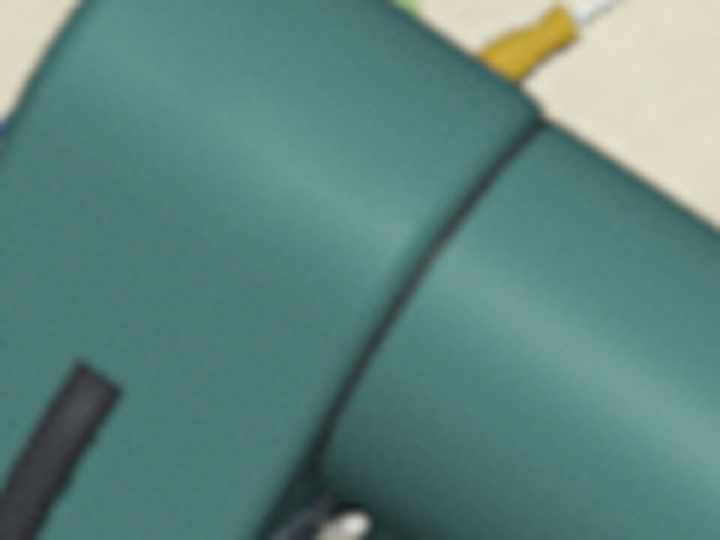

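Request:
{"method": "drive_tool", "body": {
  "series": [
    [[0,-0.0005,0],[0,0,0],1],
    [[0,0,0],[0,0,0],1],
    [[0,0,0],[0,0,0],1],
    [[0,0,0],[0,0,0],1],
    [[0,0,0],[0,0,0],1],
    [[0,0,0],[0,0,0],1],
    [[0,0,0],[0,0,0],1],
    [[0,0,0],[0,0,0],1]
  ],
  "squeeze": 35
}}

```text
time_s: 7.1
position: [0.666, -0.2182, 0.0213]
orientation: [-119.8, -0.2, -95.0]
force: [-2.5, -0.6, 5.3]
grip_width: 0.0558
```

```bash
python3 - <<'E'
from h import *
from kin import *
st=rec()
# G-to-tcp; plan carrying
q=np.array(st['joints'])
R=rot(st['orientation']); p=st['position']
up=(p+[0,0,.16],R)
def over(psi,G,el,roll,a=30):
    R=rz(psi)@boxtool(30,-1)             # level, d el -30
    # raise elevation to el about jaw axis, then roll about d
    d0=R[:,2]; jaw=R[:,0]
    ang=el+30
    R=Ro.from_rotvec(np.radians(ang)*np.cross([d0[0],d0[1],0],[0,0,1])/np.hypot(d0[0],d0[1])).as_matrix()@R
    R=R@rz(roll)
    return np.array(G)+.019*R[:,2],R
for psi in (8,15,25):
    print('psi',psi)
    for el,roll in ((-30,0),(-20,60),(-8,120),(-8,160)):
        pp,RR=over(psi,[.42,-.312,.2],el,roll)
        b=RR@boxtool(30,-1).T
        print(el,roll,[s.round(0) for s in ik(pp,RR)],'boxz',b[:,2].round(2),'boxx',b[:,0].round(2))
E
```

```text
t7.10 q [-39.6  51.4 126.7 144.9  58.6 -88.9] p [ 0.666  -0.2182  0.0213] o [-119.81   -0.17  -95.  ] F [-2.5 -0.6  5.3] g 0.0558
psi 8
-30 0 [array([-84.,  26., 127.,  74.,  64., -59.])] boxz [-0. -0.  1.] boxx [ 0.99  0.14 -0.  ]
-20 60 [array([-88.,  34., 129.,  79.,  73., -12.])] boxz [-0.21 -0.79  0.58] boxx [ 0.95 -0.3  -0.06]
-8 120 [array([-91.,  46., 130.,  81.,  83.,  35.])] boxz [-0.45 -0.82 -0.36] boxx [ 0.88 -0.31 -0.37]
-8 160 [array([-91.,  46., 130.,  81.,  83.,  75.])] boxz [-0.56 -0.38 -0.74] boxx [ 0.81 -0.06 -0.59]
psi 15
-30 0 [array([-83.,  27., 122.,  67.,  69., -57.])] boxz [-0. -0.  1.] boxx [ 0.97  0.26 -0.  ]
-20 60 [array([-87.,  35., 124.,  72.,  76.,  -8.])] boxz [-0.12 -0.81  0.58] boxx [ 0.98 -0.19 -0.06]
-8 120 [array([-89.,  45., 124.,  74.,  85.,  41.])] boxz [-0.34 -0.87 -0.36] boxx [ 0.91 -0.21 -0.37]
-8 160 [array([-89.,  45., 124.,  74.,  85.,  81.])] boxz [-0.51 -0.44 -0.74] boxx [ 0.81  0.04 -0.59]
psi 25
-30 0 [array([-82.,  29., 115.,  59.,  75., -55.])] boxz [-0. -0.  1.] boxx [ 0.91  0.42 -0.  ]
-20 60 [array([-85.,  36., 116.,  64.,  81.,  -4.])] boxz [ 0.03 -0.82  0.58] boxx [ 1.   -0.01 -0.06]
-8 120 [array([-87.,  45., 116.,  67.,  89.,  48.])] boxz [-0.19 -0.91 -0.36] boxx [ 0.93 -0.04 -0.37]
-8 160 [array([-87.,  45., 116.,  67.,  89.,  88.])] boxz [-0.43 -0.53 -0.74] boxx [ 0.79  0.18 -0.59]
```

```bash
cat >> kin.py <<'E'
def over(psi,G,el,roll,a=30):
    R=rz(psi)@boxtool(30,-1)
    d0=R[:,2]
    R=Ro.from_rotvec(np.radians(el+30)*np.cross([d0[0],d0[1],0],[0,0,1])/np.hypot(d0[0],d0[1])).as_matrix()@R
    R=R@rz(roll)
    return np.array(G)+.019*R[:,2],R
E
python3 - <<'E'
from h import rot; from kin import *
d=load()[-1]
q=np.array(d['q']);R=rot(d['o']); p=np.array(d['p'])
q=plan(q,[(p+[0,0,.06],R),(p+[-.03,0,.18],R),over(8,[.418,-.308,.215],-30,0)])
q=plan(q,[over(8,[.418,-.308,.205],-18,80)])
q=plan(q,[over(8,[.418,-.308,.18],-8,165)])
q=plan(q,[over(8,[.42,-.308,.16],0,165)])
E
```

```text
ROW x2 [[0.0001,-0.0262,-0.0149],[-0,-0,-0],0]
    1 [-40.  42. 127. 141.  52. -83.] dq 5.0 tcp [ 0.666 -0.218  0.081] d [ 0.86 -0.08 -0.5 ] bmin [ 0.44 -0.3   0.09] bmax [ 0.62 -0.11  0.23]
ROW x4 [[0.0007,-0.0223,-0.0214],[-0,-0,-0],0]
    2 [-42.  28. 128. 130.  43. -70.] dq 5.0 tcp [ 0.643 -0.218  0.171] d [ 0.86 -0.08 -0.5 ] bmin [ 0.42 -0.3   0.18] bmax [ 0.6  -0.11  0.32]
    3 [-43.  24. 128. 125.  40. -63.] dq 6.0 tcp [ 0.636 -0.218  0.201] d [ 0.86 -0.08 -0.5 ] bmin [ 0.41 -0.3   0.21] bmax [ 0.59 -0.11  0.35]
ROW x6 [[0.0144,0.0163,-0.0296],[-0.0005,-0.033,-0.0184],0]
    0 [-50.  23. 130. 115.  44. -62.] dq 9.0 tcp [ 0.601 -0.23   0.202] d [ 0.87 -0.04 -0.5 ] bmin [ 0.38 -0.32  0.21] bmax [ 0.55 -0.13  0.35]
    1 [-57.  23. 131. 106.  49. -60.] dq 9.0 tcp [ 0.567 -0.242  0.203] d [ 0.87 -0.01 -0.5 ] bmin [ 0.35 -0.33  0.21] bmax [ 0.52 -0.15  0.35]
    2 [-65.  22. 131.  97.  53. -59.] dq 9.0 tcp [ 0.533 -0.256  0.203] d [ 0.87  0.02 -0.5 ] bmin [ 0.31 -0.35  0.21] bmax [ 0.48 -0.17  0.35]
    3 [-72.  22. 130.  88.  57. -58.] dq 9.0 tcp [ 0.499 -0.271  0.204] d [ 0.86  
[... 400 characters left out ...]
3  0.37]
    11 [-89.  35. 130.  79.  74.   5.] dq 5.0 tcp [ 0.435 -0.306  0.199] d [ 0.94  0.13 -0.31] bmin [ 0.19 -0.39  0.13] bmax [ 0.39 -0.26  0.36]
ROW x13 [[0.0015,-0.0009,0.0005],[-0.0079,-0.0124,0.1138],0]
    6 [-90.  43. 128.  78.  79.  46.] dq 5.0 tcp [ 0.436 -0.31   0.187] d [ 0.96  0.17 -0.22] bmin [ 0.19 -0.43  0.11] bmax [ 0.38 -0.24  0.33]
    12 [-91.  49. 130.  81.  82.  76.] dq 5.0 tcp [ 0.437 -0.306  0.177] d [ 0.98  0.14 -0.14] bmin [ 0.19 -0.43  0.13] bmax [ 0.38 -0.22  0.27]
ROW x2 [[0.0023,-0.0081,0.0019],[-0.0677,-0.0182,-0],0]
    1 [-91.  60. 128.  81.  89.  67.] dq 5.0 tcp [ 0.439 -0.305  0.16 ] d [0.99 0.14 0.  ] bmin [ 0.2  -0.43  0.1 ] bmax [ 0.37 -0.22  0.22]
```

```bash
cat >> kin.py <<'E'
def lidpts(C=(.426,-.322),yaw=-1.87,th=1.98):
    R=rz(np.degrees(yaw)); o=[]
    for u in np.linspace(0,.094,12):
        for v in np.linspace(-.06,.06,13): o.append((u,v))
    for u in (.1,.108):
        for v in (-.016,0,.016): o.append((u,v))
    P=np.array([[.048-np.cos(th)*u,v,.046+np.sin(th)*u] for u,v in o])
    # lid shut lies toward -x
    return P@R.T+[C[0],C[1],0]
def clear(p,R,P,half=(.089,.0375),z0=-.08):
    L=(P-p)@R
    d=np.stack([abs(L[:,0])-half[0],abs(L[:,1])-half[1],L[:,2]-z0],1)   # body beyond z0 backwards
    o=np.linalg.norm(np.maximum(d,0),axis=1); i=np.minimum(d.max(1),0)
    f=np.stack([abs(L[:,0])-.06,abs(L[:,1])-.012,np.maximum(L[:,2],-.08-L[:,2])],1) # fingers
    fo=np.linalg.norm(np.maximum(f,0),axis=1)+np.minimum(f.max(1),0)
    return (o+i).min(),fo.min()
E
python3 - <<'E'
from kin import *
P=lidpts(); print(P[[0,12,-7-12,-7]].round(3), P[-1])
rim=np.array([[x,y,.046] for x in np.linspace(-.045,.045,10) for y in np.linspace(-.06,.06,13)])@rz(np.degrees(-1.87)).T+[.426,-.322,0]
tabs={}
for G,el,roll in [((.418,-.308,.215),-30,0),((.418,-.308,.21),-24,40),((.418,-.308,.205),-18,80),((.418,-.308,.19),-13,120),((.418,-.308,.18),-8,165),((.42,-.308,.16),0,165),((.42,-.308,.145),0,165),((.42,-.308,.145),0,155)]:
    p,R=over(8,G,el,roll)
    # box geometry pts relative: box frame: G at (-.008,0,.0305)
    Rb=R@boxtool(30,-1).T
    bp=lambda v: (np.array(G)+Rb@(np.array(v)-[-.008,0,.0305])).round(3)
    h=bp([-.042,0,.038]); print(el,roll,'lid clr body,fing',np.round(clear(p,R,P),3),'rim',np.round(clear(p,R,rim),3),'boxlow',min(bp([x,y,z])[2] for x in(-.042,.042) for y in(-.028,.028) for z in (0,.04)),'mouth mid',bp([0,0,.04]),'tabend',bp([.042,0,.04]),'hinge',h)
E
```

```text
[[ 0.355 -0.35   0.046]
 [ 0.469 -0.386  0.046]
 [ 0.343 -0.386  0.132]
 [ 0.458 -0.421  0.132]] [ 0.41447462 -0.41364537  0.1450833 ]
-30 0 lid clr body,fing [0.072 0.073] rim [0.167 0.149] boxlow 0.184 mouth mid [ 0.426 -0.307  0.224] tabend [ 0.468 -0.301  0.224] hinge [ 0.384 -0.313  0.222]
-24 40 lid clr body,fing [0.034 0.06 ] rim [0.114 0.113] boxlow 0.169 mouth mid [ 0.425 -0.315  0.218] tabend [ 0.466 -0.323  0.218] hinge [ 0.384 -0.306  0.216]
-18 80 lid clr body,fing [0.02  0.059] rim [0.097 0.095] boxlow 0.16 mouth mid [ 0.422 -0.32   0.206] tabend [ 0.461 -0.335  0.199] hinge [ 0.385 -0.302  0.214]
-13 120 lid clr body,fing [0.058 0.084] rim [0.071 0.083] boxlow 0.142 mouth mid [ 0.42  -0.318  0.184] tabend [ 0.456 -0.332  0.165] hinge [ 0.386 -0.303  0.203]
-8 165 lid clr body,fing [0.032 0.054] rim [0.096 0.107] boxlow 0.136 mouth mid [ 0.419 -0.311  0.168] tabend [ 0.453 -0.312  0.143] hinge [ 0.386 -0.31   0.195]
0 165 lid clr body,fing [0.007 0.035] rim [0.066 0.087] boxlow 0.121 mouth mid [ 0.423 -0.311  0.148] tabend [ 0.459 -0.311  0.128] hinge [ 0.387 -0.31   0.17 ]
0 165 lid clr body,fing [-0.008  0.023] rim [0.054 0.072] boxlow 0.106 mouth mid [ 0.423 -0.311  0.133] tabend [ 0.459 -0.311  0.113] hinge [ 0.387 -0.31   0.155]
0 155 lid clr body,fing [0.002 0.032] rim [0.043 0.063] boxlow 0.103 mouth mid [ 0.423 -0.313  0.134] tabend [ 0.46  -0.317  0.115] hinge [ 0.387 -0.308  0.155]
```

```bash
python3 - <<'E'
from h import rot; from kin import *
d=load()[-1]
P=lidpts()
W=[((.412,-.305,.215),-30,0),((.412,-.305,.2),-18,80),((.412,-.305,.165),-13,120),((.412,-.305,.158),-6,158)]
for w in W: print(np.round(clear(*over(10,*w),P),3))
q=np.array(d['q']);R=rot(d['o']); p=np.array(d['p'])
q=plan(q,[(p+[0,0,.06],R),(p+[-.03,0,.18],R)]); 
for w in W: q=plan(q,[over(10,*w)])
E
```

```text
[0.073 0.074]
[0.018 0.056]
[0.046 0.073]
[0.02  0.044]
ROW x2 [[0.0001,-0.0262,-0.0149],[-0,-0,-0],0]
    1 [-40.  42. 127. 141.  52. -83.] dq 5.0 tcp [ 0.666 -0.218  0.081] d [ 0.86 -0.08 -0.5 ] bmin [ 0.44 -0.3   0.09] bmax [ 0.62 -0.11  0.23]
ROW x4 [[0.0007,-0.0223,-0.0214],[-0,-0,-0],0]
    2 [-42.  28. 128. 130.  43. -70.] dq 5.0 tcp [ 0.643 -0.218  0.171] d [ 0.86 -0.08 -0.5 ] bmin [ 0.42 -0.3   0.18] bmax [ 0.6  -0.11  0.32]
    3 [-43.  24. 128. 125.  40. -63.] dq 6.0 tcp [ 0.636 -0.218  0.201] d [ 0.86 -0.08 -0.5 ] bmin [ 0.41 -0.3   0.21] bmax [ 0.59 -0.11  0.35]
ROW x6 [[0.0133,0.0169,-0.0307],[-0.0005,-0.0381,-0.0213],0]
    0 [-50.  23. 130. 115.  45. -62.] dq 10.0 tcp [ 0.6   -0.228  0.202] d [ 0.87 -0.04 -0.5 ] bmin [ 0.38 -0.31  0.21] bmax [ 0.55 -0.13  0.35]
    1 [-58.  23. 131. 105.  49. -60.] dq 10.0 tcp [ 0.564 -0.24   0.203] d [ 0.87 -0.   -0.5 ] bmin [ 0.35 -0.33  0.21] bmax [ 0.51 -0.15  0.35]
    2 [-65.  22. 131.  95.  54. -59.] dq 10.0 tcp [ 0.529 -0.253  0.203] d [ 0.87  0.04 -0.5 ] bmin [ 0.31 -0.35  0.21] bmax [ 0.48 -0.17  0.35]
    3 [-72.  22. 130. 
[... 609 characters left out ...]
.35]
ROW x6 [[0.0054,-0.0007,0.0016],[-0.0025,-0.0147,0.1162],0]
    3 [-90.  43. 128.  77.  77.  26.] dq 5.0 tcp [ 0.43  -0.304  0.172] d [ 0.95  0.17 -0.25] bmin [ 0.18 -0.4   0.1 ] bmax [ 0.38 -0.26  0.32]
    5 [-91.  46. 129.  78.  78.  35.] dq 4.0 tcp [ 0.43  -0.302  0.161] d [ 0.96  0.17 -0.22] bmin [ 0.18 -0.41  0.09] bmax [ 0.38 -0.24  0.31]
ROW x6 [[0.0006,-0.0006,0.0002],[-0.0156,-0.0136,0.1104],0]
    3 [-91.  51. 128.  78.  82.  56.] dq 5.0 tcp [ 0.43  -0.302  0.157] d [ 0.97  0.18 -0.14] bmin [ 0.19 -0.44  0.09] bmax [ 0.37 -0.22  0.27]
    5 [-92.  54. 128.  78.  84.  66.] dq 5.0 tcp [ 0.43  -0.302  0.156] d [ 0.98  0.17 -0.1 ] bmin [ 0.19 -0.44  0.1 ] bmax [ 0.37 -0.22  0.25]
```

Request:
{"method": "drive_tool", "body": {
  "series": [
    [[0,-0.009,-0.005],[0,0,0],1],
    [[0,-0.0173,-0.01],[0,0,0],1],
    [[0.0001,-0.0261,-0.0149],[0,0,0],1],
    [[0,0,0],[0,0,0],1]
  ]
}}

```text
time_s: 7.43
position: [0.6669, -0.2183, 0.085]
orientation: [-119.6, -0.3, -95.0]
force: [-0.0, -0.3, -0.2]
grip_width: 0.0555
```

```bash
python3 - <<'E'
from h import *
rec()
s=snap("scene"); save(s,"sc3",(280,110,160,120),5)
E
```

```text
t7.43 q [-39.5  42.  127.2 141.2  51.7 -82.6] p [ 0.6669 -0.2183  0.085 ] o [-119.65   -0.28  -94.97] F [-0.  -0.3 -0.2] g 0.0555
```

View pics/sc3.png

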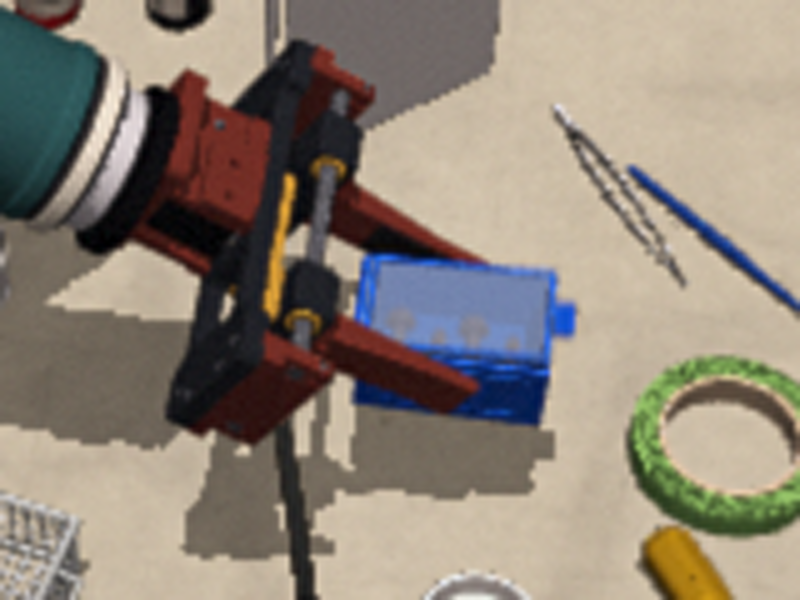

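Request:
{"method": "drive_tool", "body": {
  "series": [
    [[0.0007,-0.02,-0.0195],[0,0,0],1],
    [[0.0007,-0.0223,-0.0214],[0,0,0],1],
    [[0.0007,-0.0223,-0.0214],[0,0,0],1],
    [[0.0007,-0.0223,-0.0214],[0,0,0],1],
    [[0,0,0],[0,0,0],1]
  ]
}}

```text
time_s: 7.9
position: [0.6368, -0.2183, 0.2024]
orientation: [-119.6, -0.3, -95.0]
force: [0.1, -0.1, -0.1]
grip_width: 0.0558
```

```bash
python3 - <<'E'
from h import *; from kin import *
st=rec()
p1,R1=over(10,(.412,-.305,.215),-30,0)
go(p1,R1,10)
E
```

```text
t7.90 q [-42.6  23.8 127.9 125.2  40.3 -63.9] p [ 0.6368 -0.2183  0.2024] o [-119.62   -0.34  -94.98] F [ 0.1 -0.1 -0.1] g 0.0558
N 10 shift [0.0078, 0.0103, -0.0185] turn [-0.0006, -0.023, -0.0125] |p| 0.0226 deg 1.5
```

Request:
{"method": "drive_tool", "body": {
  "series": [
    [[0.0078,0.0103,-0.0185],[-0.0006,-0.023,-0.0125],1],
    [[0.0078,0.0103,-0.0185],[-0.0006,-0.023,-0.0125],1],
    [[0.0078,0.0103,-0.0185],[-0.0006,-0.023,-0.0125],1],
    [[0.0078,0.0103,-0.0185],[-0.0006,-0.023,-0.0125],1],
    [[0.0078,0.0103,-0.0185],[-0.0006,-0.023,-0.0125],1],
    [[0.0078,0.0103,-0.0185],[-0.0006,-0.023,-0.0125],1],
    [[0.0078,0.0103,-0.0185],[-0.0006,-0.023,-0.0125],1],
    [[0.0078,0.0103,-0.0185],[-0.0006,-0.023,-0.0125],1],
    [[0.0078,0.0103,-0.0185],[-0.0006,-0.023,-0.0125],1],
    [[0.0078,0.0103,-0.0185],[-0.0006,-0.023,-0.0125],1]
  ]
}}

```text
time_s: 8.73
position: [0.4269, -0.3022, 0.2002]
orientation: [-120.2, 0.4, -79.9]
force: [0.6, 0.0, -0.7]
grip_width: 0.0559
```

```bash
python3 - <<'E'
from h import *; from kin import *
st=rec()
s=snap("scene"); save(s,"sc4",(120,110,200,150),4)
q=st['joints']
for w in [((.412,-.305,.2),-18,80),((.412,-.305,.165),-13,120),((.412,-.305,.158),-6,158)]: q=plan(q,[over(10,*w)])
E
```

```text
t8.73 q [-84.7  24.2 125.9  69.8  66.5 -56.8] p [ 0.4269 -0.3022  0.2002] o [-120.2     0.4   -79.91] F [ 0.6  0.  -0.7] g 0.0559
ROW x12 [[0.0002,0.0003,0.0004],[0.015,-0.0121,0.1154],0]
    6 [-88.  31. 126.  72.  73. -19.] dq 5.0 tcp [ 0.428 -0.302  0.197] d [ 0.9   0.2  -0.39] bmin [ 0.19 -0.44  0.14] bmax [ 0.38 -0.23  0.37]
    11 [-89.  36. 129.  76.  75.   5.] dq 5.0 tcp [ 0.429 -0.301  0.194] d [ 0.94  0.17 -0.31] bmin [ 0.18 -0.4   0.13] bmax [ 0.39 -0.26  0.36]
ROW x6 [[0.0054,-0.0007,0.0017],[-0.0026,-0.0146,0.1163],0]
    3 [-90.  43. 128.  77.  77.  26.] dq 5.0 tcp [ 0.43  -0.304  0.172] d [ 0.95  0.17 -0.25] bmin [ 0.18 -0.4   0.1 ] bmax [ 0.38 -0.26  0.32]
    5 [-91.  46. 129.  78.  78.  35.] dq 4.0 tcp [ 0.43  -0.302  0.161] d [ 0.96  0.17 -0.22] bmin [ 0.18 -0.41  0.09] bmax [ 0.38 -0.24  0.31]
ROW x6 [[0.0005,-0.0006,0.0002],[-0.0156,-0.0136,0.1104],0]
    3 [-91.  51. 128.  78.  82.  56.] dq 5.0 tcp [ 0.431 -0.302  0.158] d [ 0.97  0.18 -0.14] bmin [ 0.19 -0.44  0.09] bmax [ 0.37 -0.22  0.27]
    5 [-92.  54. 128.  78.  84.  66.] dq 5.0 tcp [ 0.431 -0.302  0.156] d [ 0.98  0.17 -0.1 ] bmin [ 0.19 -0.44  0.1 ] bmax [ 0.37 -0.22  0.25]
```

View pics/sc4.png

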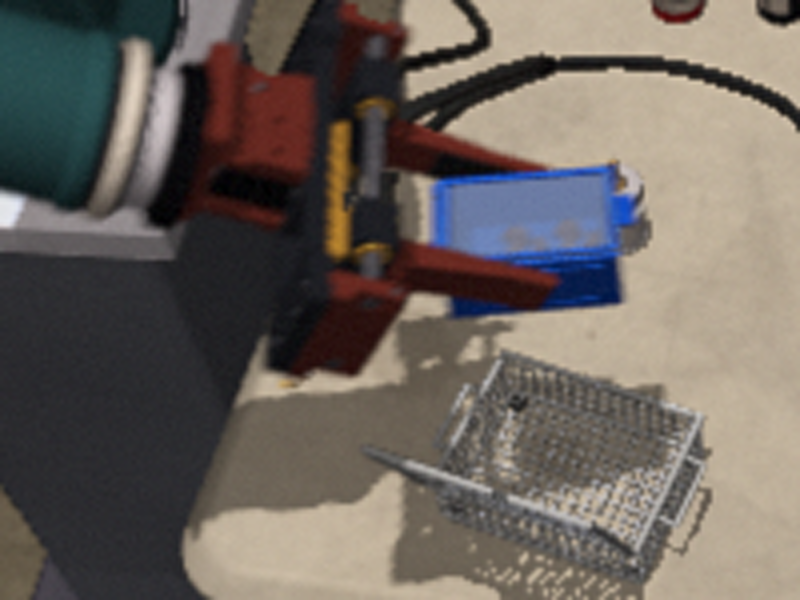

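Request:
{"method": "drive_tool", "body": {
  "series": [
    [[0.0002,0.0003,0.0004],[0.015,-0.0121,0.1154],1],
    [[0.0002,0.0003,0.0004],[0.015,-0.0121,0.1154],1],
    [[0.0002,0.0003,0.0004],[0.015,-0.0121,0.1154],1],
    [[0.0002,0.0003,0.0004],[0.015,-0.0121,0.1154],1],
    [[0.0002,0.0003,0.0004],[0.015,-0.0121,0.1154],1],
    [[0.0002,0.0003,0.0004],[0.015,-0.0121,0.1154],1],
    [[0.0002,0.0003,0.0004],[0.015,-0.0121,0.1154],1],
    [[0.0002,0.0003,0.0004],[0.015,-0.0121,0.1154],1],
    [[0.0002,0.0003,0.0004],[0.015,-0.0121,0.1154],1]
  ]
}}

```text
time_s: 9.53
position: [0.4303, -0.3024, 0.1959]
orientation: [-128.0, 54.9, -110.9]
force: [0.8, 0.6, -1.1]
grip_width: 0.0556
```

```bash
python3 - <<'E'
from h import *; from kin import *
st=rec()
s=snap("scene"); save(s,"sc5",(120,110,200,150),4)
q=st['joints']
for w in [((.412,-.305,.2),-18,80),((.412,-.305,.165),-13,120),((.412,-.305,.158),-6,158)]: q=plan(q,[over(10,*w)])
E
```

```text
t9.53 q [-88.1  33.3 126.9  73.7  73.8  -8.7] p [ 0.4303 -0.3024  0.1959] o [-128.     54.86 -110.88] F [ 0.8  0.6 -1.1] g 0.0556
ROW x3 [[0.0004,0.0004,0.0001],[0.0141,-0.012,0.1138],0]
    1 [-89.  35. 128.  75.  75.   1.] dq 5.0 tcp [ 0.43  -0.302  0.195] d [ 0.93  0.18 -0.32] bmin [ 0.18 -0.41  0.13] bmax [ 0.39 -0.25  0.36]
    2 [-89.  36. 129.  76.  75.   6.] dq 5.0 tcp [ 0.43  -0.302  0.194] d [ 0.94  0.17 -0.31] bmin [ 0.18 -0.4   0.13] bmax [ 0.39 -0.26  0.35]
ROW x6 [[0.0054,-0.0007,0.0016],[-0.0026,-0.0146,0.1163],0]
    3 [-90.  43. 128.  77.  77.  26.] dq 5.0 tcp [ 0.43  -0.305  0.172] d [ 0.95  0.17 -0.25] bmin [ 0.18 -0.4   0.1 ] bmax [ 0.38 -0.26  0.32]
    5 [-91.  46. 129.  78.  78.  35.] dq 4.0 tcp [ 0.43  -0.302  0.161] d [ 0.96  0.17 -0.23] bmin [ 0.18 -0.41  0.09] bmax [ 0.38 -0.24  0.31]
ROW x6 [[0.0006,-0.0005,0.0002],[-0.0157,-0.0137,0.1104],0]
    3 [-91.  51. 128.  78.  82.  56.] dq 5.0 tcp [ 0.43  -0.302  0.158] d [ 0.97  0.18 -0.14] bmin [ 0.19 -0.44  0.09] bmax [ 0.37 -0.22  0.27]
    5 [-92.  54. 128.  78.  84.  66.] dq 5.0 tcp [ 0.43  -0.302  0.156] d [ 0.98  0.17 -0.1 ] bmin [ 0.19 -0.44  0.1 ] bmax [ 0.37 -0.22  0.25]
```

View pics/sc5.png

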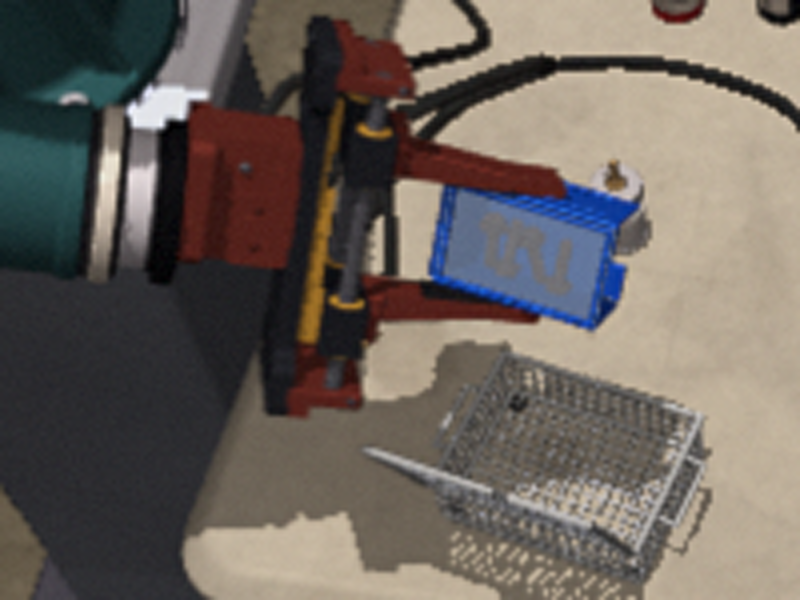

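Request:
{"method": "drive_tool", "body": {
  "series": [
    [[0.0004,0.0004,0.0001],[0.0141,-0.012,0.1138],1],
    [[0.0004,0.0004,0.0001],[0.0141,-0.012,0.1138],1],
    [[0.0004,0.0004,0.0001],[0.0141,-0.012,0.1138],1],
    [[0.0054,-0.0007,0.0016],[-0.0026,-0.0146,0.1163],1],
    [[0.0054,-0.0007,0.0016],[-0.0026,-0.0146,0.1163],1],
    [[0.0054,-0.0007,0.0016],[-0.0026,-0.0146,0.1163],1],
    [[0.0054,-0.0007,0.0016],[-0.0026,-0.0146,0.1163],1],
    [[0.0054,-0.0007,0.0016],[-0.0026,-0.0146,0.1163],1],
    [[0.0054,-0.0007,0.0016],[-0.0026,-0.0146,0.1163],1]
  ]
}}

```text
time_s: 10.33
position: [0.4303, -0.3026, 0.1607]
orientation: [115.0, 57.7, 121.6]
force: [-0.7, 0.0, -1.9]
grip_width: 0.0555
```

Request:
{"method": "drive_tool", "body": {
  "series": [
    [[0.0006,-0.0005,0.0002],[-0.0157,-0.0137,0.1104],1],
    [[0.0006,-0.0005,0.0002],[-0.0157,-0.0137,0.1104],1],
    [[0.0006,-0.0005,0.0002],[-0.0157,-0.0137,0.1104],1],
    [[0.0006,-0.0005,0.0002],[-0.0157,-0.0137,0.1104],1],
    [[0.0006,-0.0005,0.0002],[-0.0157,-0.0137,0.1104],1],
    [[0.0006,-0.0005,0.0002],[-0.0157,-0.0137,0.1104],1],
    [[0,0,0],[0,0,0],1],
    [[0,0,0],[0,0,0],1]
  ]
}}

```text
time_s: 11.0
position: [0.4305, -0.3016, 0.1564]
orientation: [96.6, 22.4, 102.6]
force: [-0.0, 0.1, 0.2]
grip_width: 0.0558
```

```bash
python3 - <<'E'
from h import *; from kin import *
st=rec()
s=snap("scene"); save(s,"sc6",(140,120,180,150),4)
s=snap("top"); save(s,"tp6",(320,170,130,100),6)
q=st['joints']
q=plan(q,[over(10,(.412,-.305,.158),2,165)]); print(clear(*over(10,(.412,-.305,.158),2,165),lidpts()))
E
```

```text
t11.00 q [-91.8  54.  128.1  78.3  83.5  65.4] p [ 0.4305 -0.3016  0.1564] o [ 96.57  22.4  102.61] F [-0.   0.1  0.2] g 0.0558
ROW x2 [[-0.0005,0.0012,0.0001],[-0.0665,-0.0235,0.0657],0]
    1 [-92.  61. 127.  78.  90.  67.] dq 4.0 tcp [ 0.431 -0.302  0.159] d [0.98 0.17 0.03] bmin [ 0.19 -0.44  0.09] bmax [ 0.37 -0.22  0.22]
(np.float64(0.0021666309139724005), np.float64(0.03191117164459271))
```

View pics/sc6.png

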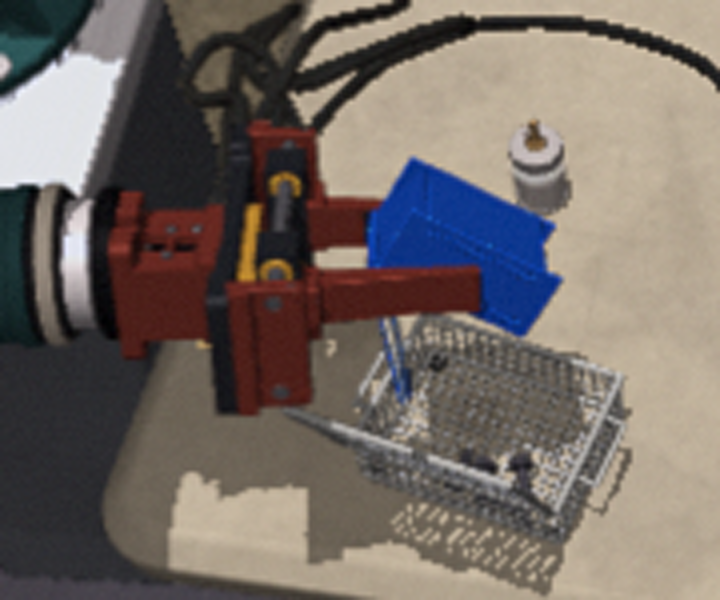

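View pics/tp6.png

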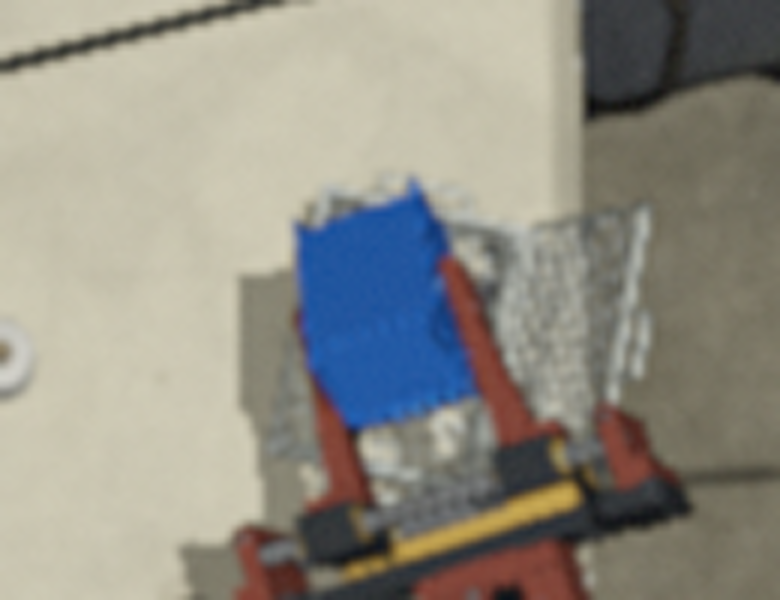

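```bash
python3 - <<'E'
from kin import *
q=load()[-1]['q']
w=((.412,-.308,.18),4,174)
q1=plan(q,[over(10,*w)]); print(clear(*over(10,*w),lidpts()))
print('back')
q2=plan(q1,[over(10,(.412,-.305,.19),-10,110)]); print(clear(*over(10,(.412,-.305,.19),-10,110),lidpts()))
q2=plan(q2,[over(10,(.412,-.29,.21),-20,60),over(10,(.412,-.28,.22),-30,0)])
E
```

```text
ROW x3 [[-0.0035,0.0077,-0.0005],[-0.0568,-0.0151,0.096],0]
    1 [-92.  58. 127.  78.  90.  74.] dq 4.0 tcp [ 0.431 -0.303  0.173] d [0.98 0.18 0.01] bmin [ 0.19 -0.44  0.12] bmax [ 0.37 -0.22  0.23]
    2 [-92.  60. 127.  78.  93.  78.] dq 4.0 tcp [ 0.431 -0.305  0.181] d [0.98 0.17 0.07] bmin [ 0.19 -0.44  0.12] bmax [ 0.37 -0.23  0.22]
(np.float64(0.011042100899223674), np.float64(0.03895700868921116))
back
ROW x10 [[-0.0001,0.0007,0],[0.0203,0.0159,-0.1111],0]
    5 [-92.  51. 127.  76.  86.  48.] dq 5.0 tcp [ 0.43  -0.304  0.185] d [ 0.98  0.21 -0.08] bmin [ 0.18 -0.44  0.1 ] bmax [ 0.37 -0.23  0.29]
    9 [-91.  45. 129.  78.  81.  26.] dq 6.0 tcp [ 0.43  -0.302  0.187] d [ 0.97  0.17 -0.17] bmin [ 0.18 -0.4   0.11] bmax [ 0.38 -0.25  0.32]
(np.float64(0.04930503438022417), np.float64(0.0754941604675553))
ROW x8 [[-0.0022,0.0018,-0.0002],[-0.0019,0.0224,-0.1088],0]
    4 [-90.  37. 129.  76.  77.   3.] dq 5.0 tcp [ 0.43  -0.294  0.199] d [ 0.94  0.18 -0.28] bmin [ 0.18 -0.39  0.13] bmax [ 0.38 -0.25  0.35]
    7 [-89.  33. 130.  76.  73. -12.] dq 5.0 tcp [ 0.43  -0.287  0.204] d [ 0.93  0.16 -0.34] bmin [ 0.19 -0.4   0.14] bmax [ 0.39 -0.22  0.37]
ROW x9 [[-0.0014,0.0001,-0.0003],[-0.0176,0.0101,-0.1161],0]
    4 [-86.  26. 128.  72.  70. -36.] dq 5.0 tcp [ 0.429 -0.282  0.209] d [ 0.88  0.18 -0.43] bmin [ 0.21 -0.42  0.18] bmax [ 0.38 -0.2   0.37]
    8 [-84.  22. 129.  71.  66. -58.] dq 6.0 tcp [ 0.428 -0.277  0.21 ] d [ 0.85  0.15 -0.5 ] bmin [ 0.2  -0.4   0.22] bmax [ 0.39 -0.2   0.36]
```

Request:
{"method": "drive_tool", "body": {
  "series": [
    [[-0.0035,0.0077,-0.0005],[-0.0568,-0.0151,0.096],1],
    [[-0.0035,0.0077,-0.0005],[-0.0568,-0.0151,0.096],1],
    [[-0.0035,0.0077,-0.0005],[-0.0568,-0.0151,0.096],1],
    [[0,0,0],[0,0,0],1],
    [[0,0,0],[0,0,0],1],
    [[0,0,0],[0,0,0],1],
    [[0,0,0],[0,0,0],1]
  ]
}}

```text
time_s: 11.68
position: [0.4308, -0.3047, 0.1826]
orientation: [86.1, 6.0, 99.6]
force: [-0.5, 0.4, -1.3]
grip_width: 0.0557
```

```bash
python3 - <<'E'
from h import *; from kin import *
st=rec()
s=snap("scene"); save(s,"sc7",(190,170,120,90),6)
for d in arm.find_in("scene","bolt0_mid"): print(d)
E
```

```text
t11.68 q [-92.   59.6 126.6  77.7  92.6  77.9] p [ 0.4308 -0.3047  0.1826] o [86.06  6.   99.57] F [-0.5  0.4 -1.3] g 0.0557
```

View pics/sc7.png

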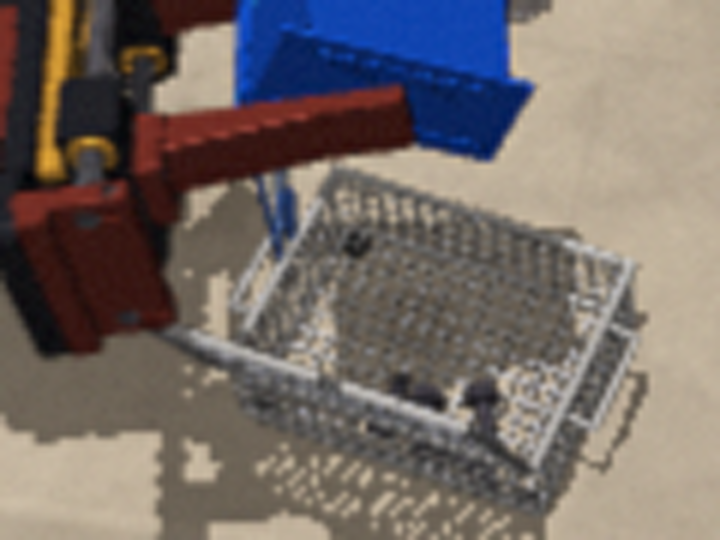

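Request:
{"method": "drive_tool", "body": {
  "series": [
    [[-0.0001,0.0007,0],[0.0203,0.0159,-0.1111],1],
    [[-0.0001,0.0007,0],[0.0203,0.0159,-0.1111],1],
    [[-0.0001,0.0007,0],[0.0203,0.0159,-0.1111],1],
    [[-0.0001,0.0007,0],[0.0203,0.0159,-0.1111],1],
    [[-0.0001,0.0007,0],[0.0203,0.0159,-0.1111],1],
    [[-0.0001,0.0007,0],[0.0203,0.0159,-0.1111],1],
    [[-0.0001,0.0007,0],[0.0203,0.0159,-0.1111],1],
    [[-0.0001,0.0007,0],[0.0203,0.0159,-0.1111],1],
    [[-0.0001,0.0007,0],[0.0203,0.0159,-0.1111],1],
    [[-0.0001,0.0007,0],[0.0203,0.0159,-0.1111],1]
  ]
}}

```text
time_s: 12.62
position: [0.4302, -0.3019, 0.1887]
orientation: [117.9, 67.9, 126.1]
force: [-0.5, -0.1, -1.7]
grip_width: 0.056
```

Request:
{"method": "drive_tool", "body": {
  "series": [
    [[-0.0022,0.0018,-0.0002],[-0.0019,0.0224,-0.1088],1],
    [[-0.0022,0.0018,-0.0002],[-0.0019,0.0224,-0.1088],1],
    [[-0.0022,0.0018,-0.0002],[-0.0019,0.0224,-0.1088],1],
    [[-0.0022,0.0018,-0.0002],[-0.0019,0.0224,-0.1088],1],
    [[-0.0022,0.0018,-0.0002],[-0.0019,0.0224,-0.1088],1],
    [[-0.0022,0.0018,-0.0002],[-0.0019,0.0224,-0.1088],1],
    [[-0.0022,0.0018,-0.0002],[-0.0019,0.0224,-0.1088],1],
    [[-0.0022,0.0018,-0.0002],[-0.0019,0.0224,-0.1088],1]
  ]
}}

```text
time_s: 13.28
position: [0.4298, -0.287, 0.2053]
orientation: [-126.0, 54.2, -110.5]
force: [-0.6, -0.0, -1.7]
grip_width: 0.0561
```

Request:
{"method": "drive_tool", "body": {
  "series": [
    [[-0.0014,0.0001,-0.0003],[-0.0176,0.0101,-0.1161],1],
    [[-0.0014,0.0001,-0.0003],[-0.0176,0.0101,-0.1161],1],
    [[-0.0014,0.0001,-0.0003],[-0.0176,0.0101,-0.1161],1],
    [[-0.0014,0.0001,-0.0003],[-0.0176,0.0101,-0.1161],1],
    [[-0.0014,0.0001,-0.0003],[-0.0176,0.0101,-0.1161],1],
    [[-0.0014,0.0001,-0.0003],[-0.0176,0.0101,-0.1161],1],
    [[-0.0014,0.0001,-0.0003],[-0.0176,0.0101,-0.1161],1],
    [[-0.0014,0.0001,-0.0003],[-0.0176,0.0101,-0.1161],1],
    [[-0.0014,0.0001,-0.0003],[-0.0176,0.0101,-0.1161],1]
  ]
}}

```text
time_s: 14.03
position: [0.4276, -0.2764, 0.2119]
orientation: [-120.1, -0.2, -79.8]
force: [-0.3, 0.3, -0.2]
grip_width: 0.0556
```

```bash
python3 - <<'E'
from h import *; from kin import *
st=rec()
s=snap("scene"); save(s,"sc8",(150,120,180,130),4)
E
```

```text
t14.03 q [-84.3  21.5 128.6  70.4  66.3 -57.4] p [ 0.4276 -0.2764  0.2119] o [-120.07   -0.2   -79.8 ] F [-0.3  0.3 -0.2] g 0.0556
```

View pics/sc8.png

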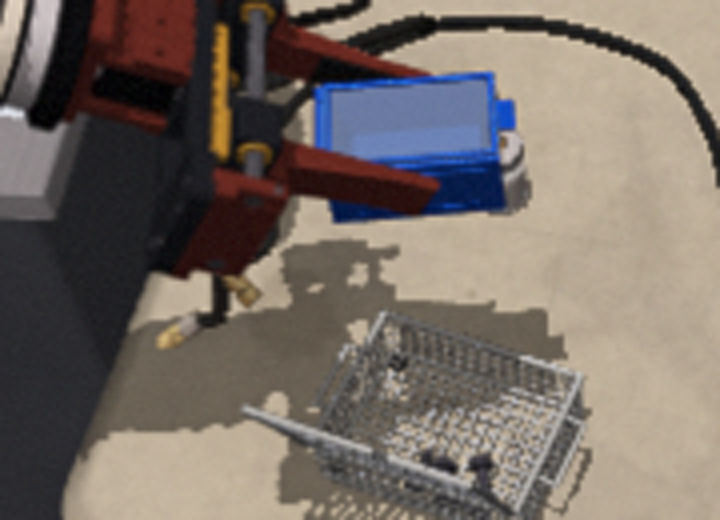

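```bash
python3 - <<'E'
from h import rot; from kin import *
D=load(); q=D[-1]['q']
R=rot([-119.65,-.28,-95]); p=np.array([.6665,-.2183,.0213])
q=plan(q,[(p+[-.03,0,.18],R)])
q=plan(q,[(p+[0,0,.06],R)])
q=plan(q,[(p+[0,0,.004],R)])
E
```

```text
ROW x6 [[-0.0073,-0.0162,0.0316],[0.001,0.0385,0.0218],0]
    2 [-64.  22. 132.  96.  53. -60.] dq 9.0 tcp [ 0.53  -0.241  0.206] d [ 0.87  0.04 -0.5 ] bmin [ 0.31 -0.34  0.21] bmax [ 0.48 -0.15  0.35]
    3 [-57.  22. 132. 106.  49. -61.] dq 10.0 tcp [ 0.565 -0.232  0.205] d [ 0.87 -0.   -0.5 ] bmin [ 0.35 -0.32  0.21] bmax [ 0.51 -0.14  0.35]
    4 [-49.  23. 130. 116.  45. -62.] dq 10.0 tcp [ 0.6   -0.224  0.203] d [ 0.87 -0.04 -0.5 ] bmin [ 0.38 -0.31  0.21] bmax [ 0.55 -0.13  0.35]
    5 [-43.  24. 128. 125.  40. -64.] dq 10.0 tcp [ 0.636 -0.219  0.201] d [ 0.87 -0.08 -0.49] bmin [ 0.41 -0.3   0.21] bmax [ 0.59 -0.11  0.35]
ROW x4 [[-0.0009,0.0223,0.0214],[0,-0.0001,0],0]
    2 [-40.  38. 128. 139.  49. -80.] dq 5.0 tcp [ 0.659 -0.218  0.111] d [ 0.87 -0.08 -0.49] bmin [ 0.43 -0.3   0.12] bmax [ 0.62 -0.11  0.26]
    3 [-40.  43. 127. 142.  52. -83.] dq 5.0 tcp [ 0.667 -0.218  0.081] d [ 0.87 -0.08 -0.49] bmin [ 0.44 -0.3   0.09] bmax [ 0.62 -0.11  0.23]
ROW x2 [[-0.0001,0.0244,0.0138],[0.0001,0.0001,0],0]
    1 [-40.  51. 127. 145.  58. -89.] dq 4.0 tcp [ 0.666 -0.218  0.025] d [ 0.87 -0.08 -0.49] bmin [ 0.44 -0.3   0.03] bmax [ 0.62 -0.11  0.17]
```

Slowed to 9 rows for the transit (each ×6/9).

Request:
{"method": "drive_tool", "body": {
  "series": [
    [[-0.005,-0.0108,0.021],[0.0007,0.0257,0.0145],1],
    [[-0.005,-0.0108,0.021],[0.0007,0.0257,0.0145],1],
    [[-0.005,-0.0108,0.021],[0.0007,0.0257,0.0145],1],
    [[-0.005,-0.0108,0.021],[0.0007,0.0257,0.0145],1],
    [[-0.005,-0.0108,0.021],[0.0007,0.0257,0.0145],1],
    [[-0.005,-0.0108,0.021],[0.0007,0.0257,0.0145],1],
    [[-0.005,-0.0108,0.021],[0.0007,0.0257,0.0145],1],
    [[-0.005,-0.0108,0.021],[0.0007,0.0257,0.0145],1],
    [[-0.005,-0.0108,0.021],[0.0007,0.0257,0.0145],1],
    [[0,0,0],[0,0,0],1]
  ]
}}

```text
time_s: 14.92
position: [0.6396, -0.2175, 0.2027]
orientation: [-119.5, 0.1, -95.1]
force: [0.5, 0.5, -0.4]
grip_width: 0.0558
```

```bash
python3 - <<'E'
from h import *; from kin import *
rec()
D=load(); q=D[-1]['q']
R=rot([-119.65,-.28,-95]); p=np.array([.6665,-.2183,.0213])
q=plan(q,[(p+[0,0,.06],R)])
q=plan(q,[(p+[0,0,.004],R)])
E
```

```text
t14.92 q [-42.4  23.9 127.6 125.2  40.3 -63.2] p [ 0.6396 -0.2175  0.2027] o [-119.54    0.13  -95.05] F [ 0.5  0.5 -0.4] g 0.0558
ROW x4 [[-0.0004,0.023,0.0209],[-0.0005,0.0007,-0.0017],0]
    2 [-40.  38. 128. 139.  49. -79.] dq 5.0 tcp [ 0.66  -0.218  0.112] d [ 0.87 -0.08 -0.49] bmin [ 0.43 -0.3   0.12] bmax [ 0.62 -0.11  0.26]
    3 [-40.  43. 127. 142.  52. -83.] dq 5.0 tcp [ 0.667 -0.218  0.081] d [ 0.87 -0.08 -0.49] bmin [ 0.44 -0.3   0.09] bmax [ 0.62 -0.11  0.23]
ROW x2 [[-0.0002,0.0244,0.0138],[0,-0,0.0001],0]
    1 [-40.  51. 127. 145.  58. -89.] dq 4.0 tcp [ 0.667 -0.218  0.025] d [ 0.87 -0.08 -0.49] bmin [ 0.44 -0.3   0.03] bmax [ 0.62 -0.11  0.17]
```

Request:
{"method": "drive_tool", "body": {
  "series": [
    [[-0.0004,0.023,0.0209],[-0.0005,0.0007,-0.0017],1],
    [[-0.0004,0.023,0.0209],[-0.0005,0.0007,-0.0017],1],
    [[-0.0004,0.023,0.0209],[-0.0005,0.0007,-0.0017],1],
    [[-0.0004,0.023,0.0209],[-0.0005,0.0007,-0.0017],1],
    [[-0.0001,0.0163,0.0092],[0,0,0],1],
    [[-0.0001,0.0163,0.0092],[0,0,0],1],
    [[-0.0001,0.0163,0.0092],[0,0,0],1],
    [[0,0,0],[0,0,0],1]
  ]
}}

```text
time_s: 15.58
position: [0.6621, -0.2213, 0.0212]
orientation: [-120.0, -0.1, -95.2]
force: [-0.6, 0.4, -1.7]
grip_width: 0.0557
```

```bash
python3 - <<'E'
from h import *
rec(); s=snap("scene"); save(s,"sc9",(280,110,160,120),5)
E
```

```text
t15.58 q [-40.1  51.3 127.  144.6  58.7 -89. ] p [ 0.6621 -0.2213  0.0212] o [-119.97   -0.14  -95.22] F [-0.6  0.4 -1.7] g 0.0557
```

View pics/sc9.png

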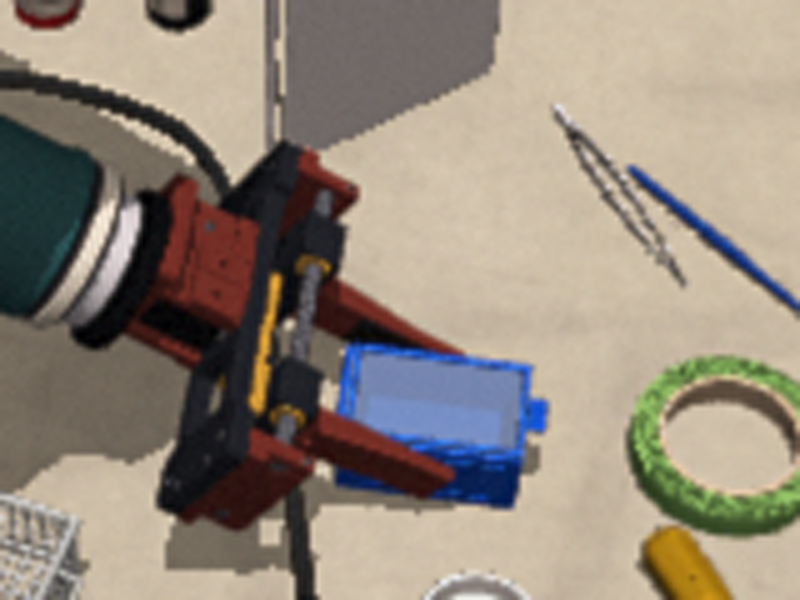

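Request:
{"method": "drive_tool", "body": {
  "series": [
    [[0,0.0013,0.0007],[0,0,0],1],
    [[0,0,0],[0,0,0],1]
  ]
}}

```text
time_s: 15.8
position: [0.6631, -0.2217, 0.0239]
orientation: [-119.7, -0.3, -95.2]
force: [0.1, 0.4, -0.1]
grip_width: 0.0558
```

Request:
{"method": "drive_tool", "body": {
  "series": [
    [[0,0,0],[0,0,0],1],
    [[0,0,0],[0,0,0],1]
  ]
}}

```text
time_s: 15.97
position: [0.6635, -0.2216, 0.0244]
orientation: [-119.7, -0.4, -95.2]
force: [-0.1, 0.2, -1.7]
grip_width: 0.0557
```

Request:
{"method": "drive_tool", "body": {
  "series": [
    [[0,0.0015,0.0009],[0,0,0],1],
    [[0,0,0],[0,0,0],1],
    [[0,0,0],[0,0,0],1]
  ]
}}

```text
time_s: 16.22
position: [0.6634, -0.2214, 0.0216]
orientation: [-119.8, -0.4, -95.2]
force: [-0.1, -0.3, -0.5]
grip_width: 0.0557
```

Request:
{"method": "drive_tool", "body": {
  "series": [
    [[0,0.0013,0.0008],[0,0,0],1],
    [[0,0,0],[0,0,0],1],
    [[0,0,0],[0,0,0],1]
  ]
}}

```text
time_s: 16.47
position: [0.6637, -0.2214, 0.0203]
orientation: [-119.7, -0.4, -95.1]
force: [-1.1, 0.6, 3.5]
grip_width: 0.0563
```

Request:
{"method": "drive_tool", "body": {
  "series": [
    [[0,0.0013,0.0008],[0,0,0],1],
    [[0,0,0],[0,0,0],1],
    [[0,0,0],[0,0,0],1]
  ]
}}

```text
time_s: 16.72
position: [0.6641, -0.2215, 0.0201]
orientation: [-119.5, -0.4, -95.2]
force: [-2.9, 0.7, 10.4]
grip_width: 0.056
```

Request:
{"method": "drive_tool", "body": {
  "series": [
    [[0,-0.0013,-0.0008],[0,0,0],1],
    [[0,0,0],[0,0,0],0],
    [[0,0,0],[0,0,0],0],
    [[0,0,0],[0,0,0],0],
    [[0,0,0],[0,0,0],0],
    [[0,0,0],[0,0,0],0],
    [[0,0,0],[0,0,0],0]
  ]
}}

```text
time_s: 17.3
position: [0.6633, -0.2214, 0.0195]
orientation: [-119.8, -0.3, -95.2]
force: [-0.2, 0.2, -0.2]
grip_width: 0.0879
```

```bash
python3 - <<'E'
from h import *
rec(); s=snap("scene"); save(s,"sc10",(280,110,160,120),5)
E
```

```text
t17.30 q [-40.   51.7 126.9 144.8  59.1 -89.5] p [ 0.6633 -0.2214  0.0195] o [-119.79   -0.35  -95.15] F [-0.2  0.2 -0.2] g 0.0879
```

View pics/sc10.png

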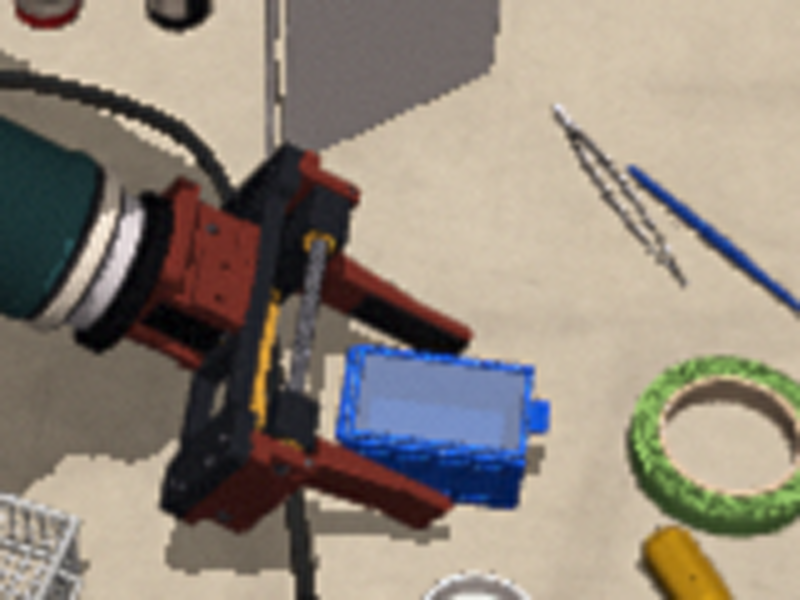

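Request:
{"method": "drive_tool", "body": {
  "series": [
    [[0,-0.02,-0.0115],[0,0,0],0],
    [[0,-0.026,-0.015],[0,0,0],0],
    [[0,-0.026,-0.015],[0,0,0],0],
    [[0,-0.026,-0.015],[0,0,0],0]
  ]
}}

```text
time_s: 17.68
position: [0.6625, -0.2204, 0.1332]
orientation: [-119.9, -0.3, -95.2]
force: [0.4, -0.1, -0.7]
grip_width: 0.0877
```

```bash
python3 - <<'E'
from h import *; from kin import *
rec()
T=snap("top"); S=snap("scene"); save(S,"sc11",(180,160,240,150),3)
ex=np.array([np.cos(-1.87),np.sin(-1.87),0]); ey=np.array([-ex[1],ex[0],0])
C=np.array([.426,-.322,0])
for psi in (-40,-25,-10,0):
  for el in (-35,-50,-65):
    for sg in (-1,):
      R=rz(psi)@boxtool(-el,sg)
      for xb in (.125,.0):
        p=C+ex*xb+[0,0,.1]
        print(psi,el,xb,p.round(3),[s.round(0) for s in ik(p,R)])
E
```

```text
t17.68 q [-40.   34.5 127.  136.5  45.7 -75.8] p [ 0.6625 -0.2204  0.1332] o [-119.87   -0.31  -95.18] F [ 0.4 -0.1 -0.7] g 0.0877
-40 -35 0.125 [ 0.389 -0.441  0.1  ] []
-40 -35 0.0 [ 0.426 -0.322  0.1  ] []
-40 -50 0.125 [ 0.389 -0.441  0.1  ] [array([-66.,  23., 129., 119.,  19., -51.])]
-40 -50 0.0 [ 0.426 -0.322  0.1  ] []
-40 -65 0.125 [ 0.389 -0.441  0.1  ] [array([-61.,  20., 117.,  25.,  21.,  47.])]
-40 -65 0.0 [ 0.426 -0.322  0.1  ] [array([-46.,  17., 124.,  11.,  15.,  74.])]
-25 -35 0.125 [ 0.389 -0.441  0.1  ] [array([-83.,  35., 134., 115.,  50., -79.])]
-25 -35 0.0 [ 0.426 -0.322  0.1  ] []
-25 -50 0.125 [ 0.389 -0.441  0.1  ] [array([-74.,  24., 126.,  88.,  29., -39.])]
-25 -50 0.0 [ 0.426 -0.322  0.1  ] [array([-60.,  21., 135., 116.,  24., -57.])]
-25 -65 0.125 [ 0.389 -0.441  0.1  ] [array([-66.,  21., 115.,  35.,  29.,  21.])]
-25 -65 0.0 [ 0.426 -0.322  0.1  ] [array([-53.,  17., 123.,  34.,  21.,  33.])]
-10 -35 0.125 [ 0.389 -0.441  0.1  ] [array([-88.,  35., 126.,  88.,  53., -66.])]
-10 -35 0.0 [ 0.426 -0.322  0.1  ] []
-10 -50 0.125 [ 0.389 -0.441  0.1  ] [array([-79.,  26., 120.,  68.,  40., -36.])]
-10 -50 0.0 [ 0.426 -0.322  0.1  ] [array([-68.,  23., 131.,  86.,  33., -46.])]
-10 -65 0.125 [ 0.389 -0.441  0.1  ] [array([-69.,  23., 112.,  36.,  38.,   3.])]
-10 -65 0.0 [ 0.426 -0.322  0.1  ] [array([-58.,  18., 121.,  39.,  29.,   9.])]
0 -35 0.125 [ 0.389 -0.441  0.1  ] [array([-89.,  36., 119.,  74.,  58., -60.])]
0 -35 0.0 [ 0.426 -0.322  0.1  ] [array([-82.,  35., 133.,  89.,  54., -75.])]
0 -50 0.125 [ 0.389 -0.441  0.1  ] [array([-80.,  28., 115.,  59.,  48., -36.])]
0 -50 0.0 [ 0.426 -0.322  0.1  ] [array([-71.,  24., 127.,  72.,  40., -43.])]
0 -65 0.125 [ 0.389 -0.441  0.1  ] [array([-71.,  24., 109.,  35.,  44.,  -6.])]
0 -65 0.0 [ 0.426 -0.322  0.1  ] [array([-60.,  19., 118.,  39.,  36.,  -1.])]
```

View pics/sc11.png

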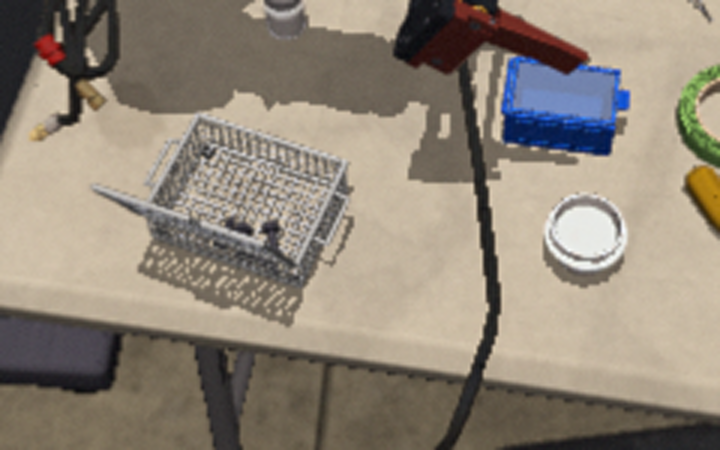

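```bash
python3 - <<'E'
from h import *; from kin import *
s=np.load("scene0.npy",allow_pickle=True).item(); t=np.load("top0.npy",allow_pickle=True).item()
for V in (s,t):
    W=cloud(V); m=(W[...,2]>.03)&(W[...,0]>.0)&(W[...,0]<.55)&(W[...,1]<-.43)&(W[...,1]>-.75); print(m.sum(), W[m].max(0) if m.any() else '')
d=load()[-1]; q=d['q']; p=np.array(d['p']); R0=rot(d['o'])
ex=np.array([np.cos(-1.87),np.sin(-1.87),0]); C=np.array([.426,-.322,0])
R=rz(0)@boxtool(50,-1)
pt=lambda xb,z:C+ex*xb+[0,0,z]
q=plan(q,[(p+[-.05,0,.09],R0)])
q=plan(q,[(pt(.135,.24),R)])
q=plan(q,[(pt(.135,.1),R)])
q=plan(q,[(pt(.06,.1),R)]); q=plan(q,[(pt(0,.1),R)]); q=plan(q,[(pt(0,.2),R)])
for xb,z,th in ((.135,.24,1.98),(.135,.1,1.98),(.09,.1,1.95),(.065,.1,1.57),(.03,.1,1.25),(.0,.1,.9),(.0,.1,.8)):
    L=lidpts(th=th); print(xb,z,th,np.round(clear(pt(xb,z),R,L),3))
E
```

```text
1942 [ 0.1943587  -0.51342111  0.09446372]
1348 [ 0.19555297 -0.5108789   0.09711055]
ROW x3 [[0.0016,-0.0178,-0.0293],[0,0,0],0]
    1 [-43.  25. 129. 126.  41. -66.] dq 6.0 tcp [ 0.629 -0.22   0.193] d [ 0.86 -0.08 -0.5 ] bmin [ 0.4 -0.3  0.2] bmax [ 0.59 -0.11  0.34]
    2 [-45.  20. 129. 119.  40. -59.] dq 7.0 tcp [ 0.613 -0.22   0.223] d [ 0.86 -0.08 -0.5 ] bmin [ 0.39 -0.3   0.23] bmax [ 0.57 -0.11  0.37]
ROW x9 [[0.0269,0.0137,-0.0198],[-0.039,-0.0081,-0.006],0]
    0 [-51.  18. 128. 108.  40. -52.] dq 11.0 tcp [ 0.586 -0.245  0.221] d [ 0.84 -0.07 -0.53] bmin [ 0.37 -0.33  0.23] bmax [ 0.55 -0.14  0.38]
    1 [-56.  17. 127.  97.  41. -45.] dq 11.0 tcp [ 0.56 -0.27  0.22] d [ 0.82 -0.06 -0.56] bmin [ 0.34 -0.35  0.23] bmax [ 0.52 -0.17  0.38]
    2 [-61.  16. 125.  86.  43. -39.] dq 10.0 tcp [ 0.534 -0.295  0.22 ] d [ 0.8  -0.05 -0.6 ] bmin [ 0.32 -0.38  0.24] bmax [ 0.5  -0.19  0.39]
    3 [-66.  15. 123.  77.  45. -33.] dq 9.0 tcp [ 0.509 -0.32   0.221] d [ 0.78 -0.04 -0.63] bmin [ 0.3  -0.41  0.24] bmax [ 0.47 -0.22  0.4 ]
    4 [-70.  14. 120.  69.  48. -29.] dq 8.0 tcp [
[... 794 characters left out ...]
,0.0057],[0,-0,0],0]
    1 [-71.  24. 127.  72.  40. -43.] dq 4.0 tcp [ 0.426 -0.322  0.1  ] d [ 0.64 -0.   -0.77] bmin [ 0.25 -0.41  0.14] bmax [ 0.4  -0.23  0.3 ]
ROW x3 [[0,-0.0215,-0.0255],[0,-0,0],0]
    1 [-71.  15. 123.  60.  45. -27.] dq 8.0 tcp [ 0.426 -0.322  0.167] d [ 0.64 -0.   -0.77] bmin [ 0.25 -0.41  0.2 ] bmax [ 0.4  -0.23  0.37]
    2 [-71.  11. 121.  55.  48. -20.] dq 7.0 tcp [ 0.426 -0.322  0.2  ] d [ 0.64 -0.   -0.77] bmin [ 0.25 -0.41  0.24] bmax [ 0.4  -0.23  0.4 ]
0.135 0.24 1.98 [0.15  0.087]
0.135 0.1 1.98 [ 0.028 -0.002]
0.09 0.1 1.95 [ 0.019 -0.012]
0.065 0.1 1.57 [ 0.016 -0.012]
0.03 0.1 1.25 [ 0.018 -0.012]
0.0 0.1 0.9 [ 0.03  -0.012]
0.0 0.1 0.8 [ 0.036 -0.01 ]
```

Request:
{"method": "drive_tool", "body": {
  "series": [
    [[0.0012,-0.0134,-0.022],[0,0,0],0],
    [[0.0012,-0.0134,-0.022],[0,0,0],0],
    [[0.0012,-0.0134,-0.022],[0,0,0],0.5],
    [[0.0012,-0.0134,-0.022],[0,0,0],1]
  ],
  "squeeze": 10
}}

```text
time_s: 18.12
position: [0.6121, -0.22, 0.2226]
orientation: [-119.9, -0.3, -95.1]
force: [0.1, 0.1, -0.3]
grip_width: 0.0778
```

```bash
python3 - <<'E'
from h import *; from kin import *
st=rec()
C=np.array([.426,-.322,0]);ex=np.array([np.cos(-1.87),np.sin(-1.87),0])
go(C+ex*.14+[0,0,.24],boxtool(50,-1),14)
E
```

```text
t18.12 q [-45.5  19.7 129.3 119.   39.8 -59. ] p [ 0.6121 -0.22    0.2226] o [-119.88   -0.3   -95.15] F [ 0.1  0.1 -0.3] g 0.0778
N 14 shift [0.0176, 0.0089, -0.0127] turn [-0.025, -0.0052, -0.0039] |p| 0.0235 deg 1.48
```

Request:
{"method": "drive_tool", "body": {
  "series": [
    [[0.0176,0.0089,-0.0127],[-0.025,-0.0052,-0.0039],1],
    [[0.0176,0.0089,-0.0127],[-0.025,-0.0052,-0.0039],1],
    [[0.0176,0.0089,-0.0127],[-0.025,-0.0052,-0.0039],1],
    [[0.0176,0.0089,-0.0127],[-0.025,-0.0052,-0.0039],1],
    [[0.0176,0.0089,-0.0127],[-0.025,-0.0052,-0.0039],1],
    [[0.0176,0.0089,-0.0127],[-0.025,-0.0052,-0.0039],1],
    [[0.0176,0.0089,-0.0127],[-0.025,-0.0052,-0.0039],1],
    [[0.0176,0.0089,-0.0127],[-0.025,-0.0052,-0.0039],1],
    [[0.0176,0.0089,-0.0127],[-0.025,-0.0052,-0.0039],1],
    [[0.0176,0.0089,-0.0127],[-0.025,-0.0052,-0.0039],1]
  ]
}}

```text
time_s: 18.95
position: [0.4468, -0.3866, 0.2267]
orientation: [-134.2, -0.2, -91.4]
force: [0.8, -0.2, 0.5]
grip_width: 0.0111
```

Request:
{"method": "drive_tool", "body": {
  "series": [
    [[0.0176,0.0089,-0.0127],[-0.025,-0.0052,-0.0039],1],
    [[0.0176,0.0089,-0.0127],[-0.025,-0.0052,-0.0039],1],
    [[0.0176,0.0089,-0.0127],[-0.025,-0.0052,-0.0039],1],
    [[0.0176,0.0089,-0.0127],[-0.025,-0.0052,-0.0039],1],
    [[0,0,0],[0,0,0],1]
  ]
}}

```text
time_s: 19.37
position: [0.3848, -0.4606, 0.2407]
orientation: [-139.9, -0.3, -90.1]
force: [0.5, -0.9, 0.4]
grip_width: 0.0005
```

```bash
python3 - <<'E'
from h import *; from kin import *
st=rec()
s=snap("scene"); save(s,"sc12",(150,140,180,130),4)
t=snap("top"); save(t,"tp12",(340,170,120,90),6)
C=np.array([.426,-.322,0]);ex=np.array([np.cos(-1.87),np.sin(-1.87),0])
q=st['joints']; R=boxtool(50,-1)
q=plan(q,[(C+ex*.14+[0,0,.1],R)])
E
```

```text
t19.37 q [-81.4  15.6 106.   46.7  60.8 -16. ] p [ 0.3848 -0.4606  0.2407] o [-139.92   -0.29  -90.1 ] F [ 0.5 -0.9  0.4] g 0.0005
ROW x4 [[-0.0013,0.0226,0.0269],[-0.0004,-0.0012,0.0005],0]
    2 [-81.  25. 112.  55.  51. -30.] dq 5.0 tcp [ 0.385 -0.457  0.135] d [ 0.64 -0.   -0.77] bmin [ 0.21 -0.55  0.17] bmax [ 0.36 -0.37  0.34]
    3 [-81.  29. 113.  58.  48. -35.] dq 5.0 tcp [ 0.385 -0.456  0.1  ] d [ 0.64 -0.   -0.77] bmin [ 0.21 -0.54  0.14] bmax [ 0.36 -0.37  0.3 ]
```

View pics/sc12.png

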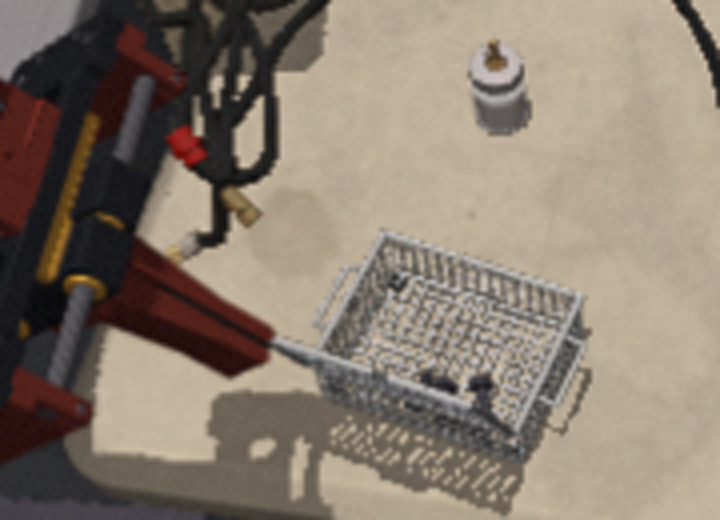

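View pics/tp12.png

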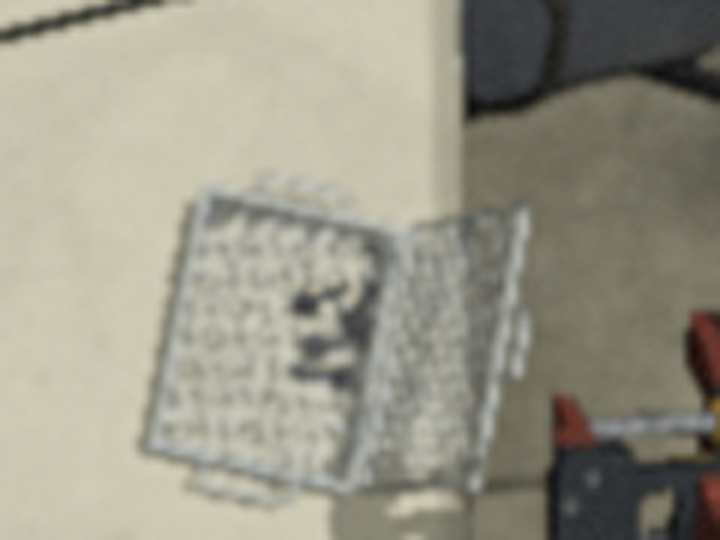

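Request:
{"method": "drive_tool", "body": {
  "series": [
    [[-0.001,0.0226,0.0269],[-0.0004,-0.0012,0.0005],1],
    [[-0.001,0.0226,0.0269],[-0.0004,-0.0012,0.0005],1],
    [[-0.001,0.0226,0.0269],[-0.0004,-0.0012,0.0005],1],
    [[-0.001,0.0226,0.0269],[-0.0004,-0.0012,0.0005],1],
    [[0,0,0],[0,0,0],1]
  ]
}}

```text
time_s: 19.88
position: [0.3857, -0.4458, 0.0931]
orientation: [-140.1, 0.9, -89.8]
force: [0.3, 1.1, 0.2]
grip_width: 0.0001
```

```bash
python3 - <<'E'
from h import *; from kin import *
st=rec()
s=snap("scene"); save(s,"sc13",(170,150,140,110),5)
t=snap("top"); save(t,"tp13",(340,170,120,90),6)
C=np.array([.426,-.322,0]);ex=np.array([np.cos(-1.87),np.sin(-1.87),0])
go(C+ex*0+[0,0,.1],boxtool(50,-1),10)
E
```

```text
t19.88 q [-81.   29.2 114.   58.4  48.2 -35.8] p [ 0.3857 -0.4458  0.0931] o [-140.13    0.92  -89.81] F [0.3 1.1 0.2] g 0.0001
N 10 shift [-0.0127, -0.0031, 0.0025] turn [-0.0001, 0.0009, -0.0004] |p| 0.0133 deg 0.06
```

View pics/sc13.png

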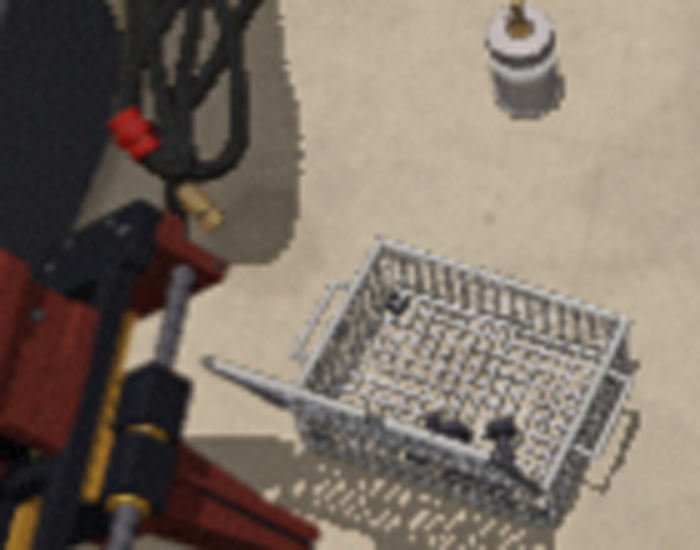

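View pics/tp13.png

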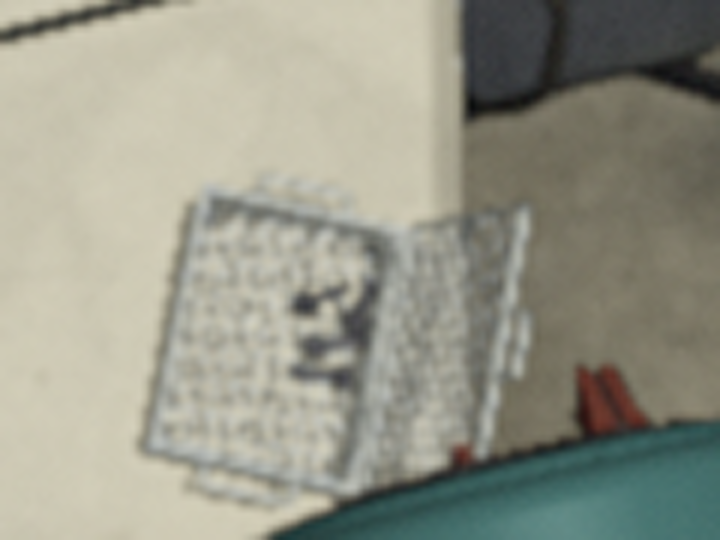

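Request:
{"method": "drive_tool", "body": {
  "series": [
    [[-0.0127,-0.0031,0.0025],[0,0,0],1],
    [[-0.0127,-0.0031,0.0025],[0,0,0],1],
    [[-0.0127,-0.0031,0.0025],[0,0,0],1],
    [[-0.0127,-0.0031,0.0025],[0,0,0],1],
    [[-0.0127,-0.0031,0.0025],[0,0,0],1],
    [[-0.0127,-0.0031,0.0025],[0,0,0],1]
  ]
}}

```text
time_s: 20.48
position: [0.4106, -0.3744, 0.1012]
orientation: [-139.9, 0.1, -89.9]
force: [-0.0, -1.3, 0.8]
grip_width: 0.0001
```

```bash
python3 - <<'E'
from h import *; from kin import *
st=rec()
s=snap("scene"); save(s,"sc14",(170,150,140,110),5)
C=np.array([.426,-.322,0]);ex=np.array([np.cos(-1.87),np.sin(-1.87),0])
print((st['position']-C)@ex)
go(C-ex*.005+[0,0,.1],rot(st['orientation']),6)
E
```

```text
t20.48 q [-75.9  25.5 121.6  65.4  43.4 -39.7] p [ 0.4106 -0.3744  0.1012] o [-1.3993e+02  1.1000e-01 -8.9880e+01] F [-0.  -1.3  0.8] g 0.0001
0.05463582679365575
N 6 shift [-0.0089, -0.002, 0.0019] turn [-0.0, 0.0007, -0.0001] |p| 0.0093 deg 0.04
```

View pics/sc14.png

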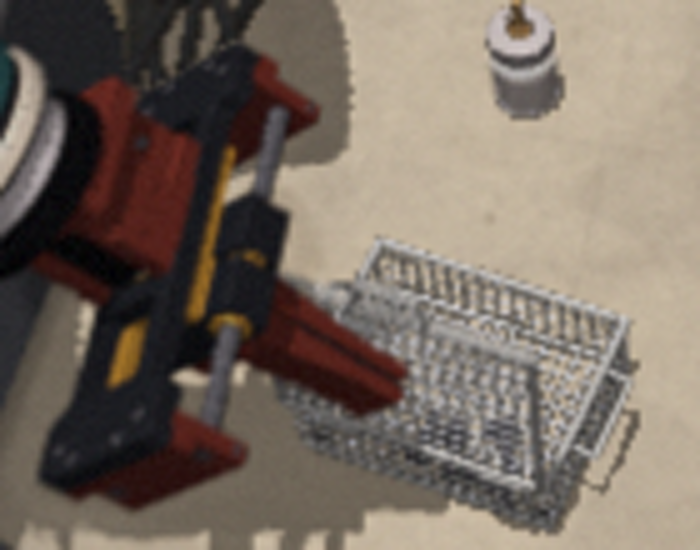

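Lid is coming over. Continue the push.

Request:
{"method": "drive_tool", "body": {
  "series": [
    [[-0.0089,-0.002,0.0019],[0,0,0],1],
    [[-0.0089,-0.002,0.0019],[0,0,0],1],
    [[-0.0089,-0.002,0.0019],[0,0,0],1],
    [[-0.0089,-0.002,0.0019],[0,0,0],1],
    [[-0.0089,-0.002,0.0019],[0,0,0],1],
    [[-0.0089,-0.002,0.0019],[0,0,0],1],
    [[0,0,0],[0,0,0],1],
    [[0,0,0],[0,0,0],1]
  ]
}}

```text
time_s: 21.2
position: [0.4266, -0.3214, 0.0994]
orientation: [-140.0, 0.2, -89.8]
force: [-1.0, 0.3, -0.4]
grip_width: 0.0001
```

```bash
python3 - <<'E'
from h import *; from kin import *
st=rec()
s=snap("scene"); save(s,"sc15",(170,150,140,110),5)
p=st['position']; R=rot(st['orientation'])
plan(st['joints'],[(p+[-.05,0,.12],R)])
E
```

```text
t21.20 q [-71.4  24.1 126.6  71.8  40.  -43.3] p [ 0.4266 -0.3214  0.0994] o [-139.97    0.24  -89.85] F [-1.   0.3 -0.4] g 0.0001
ROW x4 [[-0.0002,-0.0098,-0.031],[-0,-0,-0],0]
    2 [-77.  11. 124.  55.  50. -25.] dq 5.0 tcp [ 0.389 -0.321  0.189] d [ 0.64  0.   -0.77] bmin [ 0.21 -0.41  0.23] bmax [ 0.37 -0.23  0.39]
    3 [-79.   7. 122.  51.  55. -21.] dq 5.0 tcp [ 0.377 -0.321  0.219] d [ 0.64  0.   -0.77] bmin [ 0.2  -0.41  0.26] bmax [ 0.35 -0.23  0.42]
```

View pics/sc15.png

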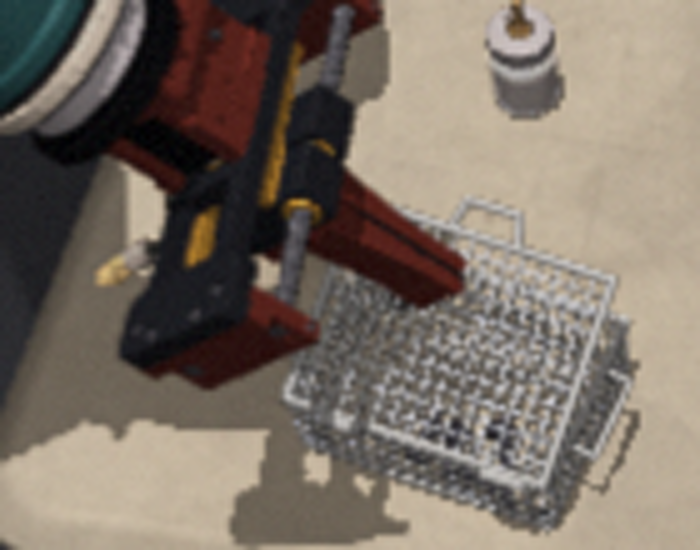

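Request:
{"method": "drive_tool", "body": {
  "series": [
    [[0,-0.0098,-0.031],[0,0,0],1],
    [[0,-0.0098,-0.031],[0,0,0],1],
    [[0,-0.0098,-0.031],[0,0,0],1],
    [[0,-0.0098,-0.031],[0,0,0],1],
    [[0,-0.0098,-0.031],[0,0,0],1],
    [[0,0,0],[0,0,0],1]
  ]
}}

```text
time_s: 21.75
position: [0.3636, -0.3265, 0.2548]
orientation: [-139.9, -0.3, -90.0]
force: [-0.1, -0.6, 0.3]
grip_width: 0.0008
```

```bash
python3 - <<'E'
from h import *; from kin import *
st=rec()
s=snap("scene"); save(s,"sc16",(170,130,260,140),3)
t=snap("top"); save(t,"tp16",(320,110,150,120),5)
for V in (s,t):
    W=cloud(V); L=(W-np.array([.426,-.322,0]))@rz(np.degrees(-1.87))
    m=(abs(L[...,0])<.04)&(abs(L[...,1])<.05)&(W[...,2]>.03)&(W[...,2]<.16)
    A=L[m]; print(m.sum(),'z pct',np.nanpercentile(A[:,2],[5,50,95]).round(3), 'by x',[np.median(A[abs(A[:,0]-x)<.012][:,2]).round(3) for x in (-.03,0,.03)])
E
```

```text
t21.75 q [-81.6   3.4 119.6  47.3  60.1 -17.5] p [ 0.3636 -0.3265  0.2548] o [-139.86   -0.33  -90.  ] F [-0.1 -0.6  0.3] g 0.0008
567 z pct [0.044 0.047 0.049] by x [np.float64(0.047), np.float64(0.047), np.float64(0.046)]
383 z pct [0.042 0.046 0.05 ] by x [np.float64(0.046), np.float64(0.046), np.float64(0.046)]
```

View pics/sc16.png

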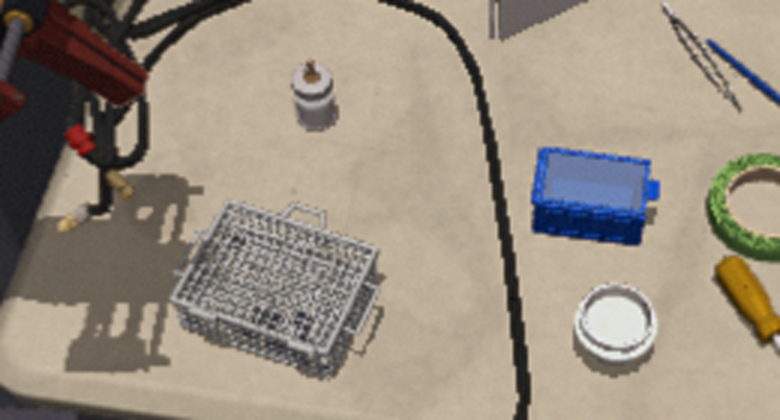

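View pics/tp16.png

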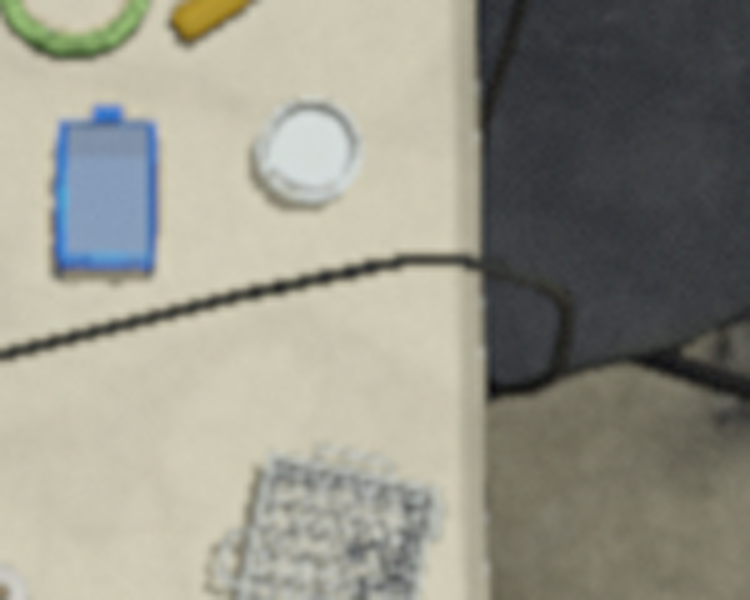

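```bash
python3 -c "
from workcell import arm
print(arm.job_done())"
```

```text
the job is handed in; nothing more can be done
None
```

The job is done and handed in at about 22 s of the 72 s allowed. I emptied the flip-top box into the basket, put it back and shut the basket's mesh lid.

- **Bolts:** The last top picture before the basket lid went over showed all four lying in the basket. The bolt detector found none in the scene picture right after tipping, so the count is by eye.
- **Tipping:** I held the box about 16–18 cm above the table over the basket. Gripping it at a slant, I turned it to within about 25–30° of fully upside down. Its lid hung open, and it was empty and shut again once righted.
- **Box:** It stands upright with its lid shut, within a few millimetres of where it started and well clear of the basket.
- **Basket lid:** Both cameras' depth readings put it flat at 46–47 mm, level with the rim, so it is shut.
- **Bystanders:** The jar and cup look undisturbed in the last pictures. The black paint bottle was outside those views, but it was unmoved when last seen, while the box was being put back; the arm did not go near it after that.
- **Forces:** The highest wrist force I read was about 11 N, while pressing the box onto the table. Readings came only at the end of each move. At the end the arm was clear of everything.

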